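Set up a strap clamp over a milled part

ROBOT

A 6-joint arm with a two-finger parallel gripper is mounted at the origin on a cart in front of the work surface, level with it; the furniture and walls round the work are solid. World frame = base frame: x ahead of the robot, y to its left, z up, the work surface at z = 0. Lengths are in m, angles in degrees, forces in N, time in s.
With the tool pointing down it reaches from about 0.4 to 0.825 m from the base axis. Payload 7 kg.
Tool frame: the origin (TCP) lies at the very end of the fingers, on their centre line; the grasp point (between the pads) lies 19 mm behind it; z points along the fingers, y is the line along which they close (so a half turn about z gives the same grasp; the last joint's range is limited). The gripper opens to 88 mm and grips with 3 to 60 N. Pads are 19 mm wide; open, the fingers measure 130 mm over their backs; the gripper's body (78 mm by 193 mm) begins 47 mm behind the grasp point.
Start: joints at [88.299, 20.546, 0.682, 0, -70.136, -16.507], TCP at [0.211, 0.641, 0.227] pointing down, gripper open.
Joint ranges: [-176.03, 176.03], [-82.01, 121.73], [-58.28, 71.71], [-173.87, 95.51], [-174.79, -0.11], [-173.66, 173.66]. Speed limits (degrees/s): [136.94, 136.94, 172.46, 180, 180, 180].

INTERFACE

Orientations are given as [roll, pitch, yaw] about the fixed x, y, z axes, in that order (R = Rz(yaw) Ry(pitch) Rx(roll)).
In Python, from plant import ctrl, cams, workorder gives the robot as it stands.
- The arm moves only by the tool play_rows, never from a script. Its argument "motion" is a list of rows, each an object of numbers: "x", "y", "z": the shift along the tool's x, y, z normalised to -1 to 1, where 1 is 0.025 m; "rx", "ry", "rz": the turn, a rotation vector about the tool's x, y, z normalised to -1 to 1, where 1 is 4 degrees. A call has 1 to 20 rows; each row shifts and turns the commanded pose from where the row before left it, along the tool's axes as they then stand; what a row does not reach is not made up. A row lasts 1/8 s, in which the tool goes at most 62.5 mm and 10.7 degrees, less where a joint would pass 70% of its speed; a pose out of reach is approached as far as the arm can. A call with a number of a shift or a turn outside -1 to 1 is refused whole. A call with a gripper value outside its range is refused whole. "fingers" is the opening, from -1 (shut) to 1 (fully open), set as the call begins (left out, the last holds). The fingers move at their own pace and stop on an object; the grip force is fixed at half the most. Time passes only in rows, so rows that do not move let the fingers close. It gives the time, the measured TCP pose, the force, the opening and the grip force at its end, in the units of the state.
- ctrl.get_obs(): the state, without advancing time (a new reading comes with each control period).
- cams.snapshot(name): name is "side" or "top"; returns the picture (480x640x3 uint8, blue, green, red); there is no depth.
- cams.get_calibration(name): a dict with "vertical_fov" (degrees; the focal length in pixels is half the picture's height over the tangent of half this angle, whatever the lens; pixels are square), "cx", "cy" (the principal point, pixels), "k1" (the pictures are not rectified: a ray, as slopes to the right and down, at radius r is drawn at 1 + k1 r^2 times it, then the intrinsics apply), "position" and "rotation" of the camera in the world. Camera axes: x right, y up, looking along -z (the intrinsics and any distortion apply to the point x, -y, -z); pixel columns grow to the right and rows downward; lengths in m; the calibration is good to about 2 mm. A picture is of the moment at which its call begins. get_calibration takes no time and is no camera call.
- workorder.close_job(): hands the job in; it is judged then, once.
The state is a dict: "clock": time; "joint_pos": joint angles; "qvel": joint speeds; "tau": joint torques, N m; "tool_pos": TCP position; "orientation": TCP orientation; "force": force on the tool from outside, world axes, zero at the start; "moment": the same for the moment, N m; "opening": finger opening in m; "gripper_force": force on a finger pad.
Only numpy, scipy, OpenCV 4.12 (cv2) and the standard library are available. Lean on these libraries where they do the work, as an engineer would, in place of code of your own. Each camera call takes 0.05 s, during which the arm holds its last target. There are 200 camera calls.

TASK

Set up the clamp on the tooling plate. Lay the milled aluminium part flat in the nest, pocket up, close against the two side pins and between the two end pins, with its holed end towards the stud, and lay the one bar offcut that is exactly as tall as the part lengthwise along the middle of the bare heel rest. Then drop the slotted strap over the stud so that it bridges part and bar, level and centred on the stud, and put the washer over the stud onto the strap, ready for the nut; leave the other two bars and the oil bottle alone.

Things in the scene. Friction and masses are not known exactly. Their poses are not given: they have to be found in the camera images.
- tooling_plate: Fixed aluminium tooling plate, 120 (x) by 250 (y) by 16 mm high, with an upright threaded stud in its middle. Origin: on the stud axis at bench height; z up, y along the plate (the clamp line), x across it, away from the robot. Stud: 10 mm diameter, tip at z = 82 mm, last 8 mm tapering to 5 mm; a hexagonal nut 8 mm high, 19 mm across, at its foot. Place and yaw vary (yaw up to 0.2).
- work_nest: Fixed dark steel rest, bright pins, on the plate, 63 mm to the +y or -y side of the stud. Origin: underside (16 mm above bench) at the part's place; axes as the plate's. Top face 22 mm above bench, x -25 to +33, y -44 to +44. Pins 8 mm thick, 8 mm high over it, tapered: side pins at x +27, y +26 and -26; end pins at x 0, y +39 and -39. A part centred here has 2 mm to side pins, 5 mm to end pins.
- heel_rest: Fixed bare dark steel strip without pins, 34 (x) by 92 (y) by 6 mm, screwed on the plate 63 mm from the stud across the stud from the nest. Origin: its underside (16 mm above the bench), centre; top face 22 mm above the bench; y along its length, axes parallel to the plate's.
- machined_part: Loose milled aluminium part, 42 (x) by 60 (y) by 16 mm high, with a rectangular pocket towards its +y end and two small holes at its -y end. Origin: centre of its underside, z up. About 90 to 120 g.
- stock_brass: Loose square brass offcut, 16 by 70 by 16 mm, long along its y; yellow metal. Origin: centre of its underside. As tall as the part. 150 g.
- stock_a: Loose square aluminium bar, 20 by 115 by 20 mm, long along its y; too tall for this job. Origin: centre of its underside. Leave it.
- stock_b: Loose flat aluminium bar, 25 by 90 by 12 mm, long along its y; too low for this job. Origin: centre of its underside. Leave it.
- strap: Loose dark steel clamp strap, 30 (x) by 104 (y) by 14 mm high, with round ends and a central through slot 16 mm wide and 50 mm long (along its y). Origin: centre of its underside. Same both ways round. 210 to 325 g.
- washer: Loose thick steel washer, 32 mm outside diameter, 15 mm bore, 10 mm high, lying flat. Origin: centre of its underside. 50 g.
- oil_bottle: Oil bottle with a red spout, 44 mm diameter, 145 mm high, standing behind the right of the plate. A bystander: do not push or tip it. Origin: centre of its foot.

How it is judged (in metres and radians):
On the way, in this order (a step that is already met when the one before it is completed fails the run):
1. the part lies seated in the nest and the brass bar lies on the heel rest (x of machined_part in the frame of work_nest between -0.009 and 0.004 m and y of machined_part in the frame of work_nest between -0.008 and 0.008 m and z of machined_part in the frame of work_nest between 0.004 and 0.008 m and angle between the y axis of machined_part and the y axis of work_nest, either way round below 0.17 rad and angle between machined_part's own z axis and vertical below 0.04 rad and y of tooling_plate in the frame of machined_part below -0.03 m and x of stock_brass in the frame of heel_rest between -0.01 and 0.01 m and y of stock_brass in the frame of heel_rest between -0.013 and 0.013 m and z of stock_brass in the frame of heel_rest between 0.004 and 0.008 m and angle between the y axis of stock_brass and the y axis of heel_rest, either way round below 0.2 rad), for 0.2 s.
2. the strap lies level over the stud on part and bar (all of step 1 and x of strap in the frame of tooling_plate between -0.006 and 0.006 m and y of strap in the frame of tooling_plate between -0.012 and 0.012 m and z of strap in the frame of tooling_plate between 0.0355 and 0.0405 m and angle between strap's own z axis and vertical below 0.035 rad and angle between the y axis of strap and the y axis of tooling_plate, either way round below 0.17 rad), for 0.2 s.
At the end, for the whole second after the job is handed in: Part flat in the nest (x -9 to +4 mm, y 8 mm, 10 deg), holed end to the stud; brass bar on the heel rest (10 mm across, 13 mm along, 11 deg); strap level (2 deg) on both, stud in its slot, within 12 mm of centre and 10 deg; washer flat on the strap round the stud; all four at rest (all of step 2 and horizontal distance between washer and tooling_plate below 0.005 m and z of washer in the frame of tooling_plate between 0.0495 and 0.0545 m and angle between washer's own z axis and vertical below 0.06 rad and linear speed of each of machined_part, stock_brass, strap, washer below 0.01 m/s); the robot touches nothing.
It fails at once if the oil bottle is tipped or pushed more than 3 cm (angle between oil_bottle's own z axis and vertical above 0.4 rad or distance of oil_bottle from where it was at the start of the episode above 0.03 m).
It fails at once if one of the two other bars is moved more than 4 cm (distance of any of stock_a, stock_b from where it was at the start of the episode above 0.04 m).
It also fails if it takes over 118 s, if anything falls off the work surface, if the arm or the gripper's body presses on something with over 40 N, if the wrist force passes 120 N, or if a joint passes its speed limit or range.

## Working session

There is one attempt and no reset: what is moved stays moved. The work goes in short steps, Python scripts to look and compute and a tool call to move; the robot and the scene stay as the last step left them, time stands still between calls to the robot, and variables do not carry over. Pictures are saved under pics/ and viewed, at most 14 in all, crops included, and the job is handed in when it is done.

Besides the shell and the picture viewer there is one more tool, called after "Emit:" as name(argument=value, ...) on one line, values as JSON. play_rows: Moves the arm, as the interface text tells. Its arguments: {"type":"object","properties":{"motion":{"type":"array"},"fingers":{"type":"number"}},"required":["motion"]}

```bash
mkdir -p pics; ls; python3 - <<'E'
from plant import ctrl,cams,workorder
import cv2
for n in("top","side"):
    cv2.imwrite(f"pics/{n}0.png",cams.snapshot(n)); print(n,cams.get_calibration(n))
print(ctrl.get_obs())
E
```

```text
pics
top {'vertical_fov': 49.03547428618464, 'cx': 325.287862519298, 'cy': 234.67924283993017, 'k1': 0.01044284239747158, 'position': array([ 0.48480968, -0.01867857,  1.23765985]), 'rotation': array([  2.64783567,   0.44335233, -91.1203566 ])}
side {'vertical_fov': 46.57500854844057, 'cx': 314.0440448066246, 'cy': 240.62818539090784, 'k1': 0.0390014784610448, 'position': array([ 0.64888118, -1.42948454,  0.93776263]), 'rotation': array([57.54677539, -1.4571621 ,  4.89272358])}
{'clock': 0.1, 'joint_pos': array([ 8.82977798e+01,  2.05880318e+01,  6.35885380e-01, -1.79554329e-02,
       -7.01356198e+01, -1.65077504e+01]), 'qvel': array([-0.08720895, -0.15374474,  0.04087884, -0.01019644,  0.00049735,
        0.0101377 ]), 'tau': array([-1.42888988e-03, -5.84162307e+01,  2.93754190e+01,  7.01538742e+00,
        1.01566917e-02, -5.00689555e-05]), 'tool_pos': array([0.21081491, 0.64074499, 0.22568395]), 'orientation': array([ 1.79911055e+02, -8.75652959e-03, -1.82160779e+01]), 'force': array([0.25134006, 0.23316582, 0.5384954 ]), 'moment': array([ 0.03559159, -0.01370058, -0.00960441]), 'gripper_force': 0.0, 'opening': 0.0875449314091179}
```

View pics/top0.png

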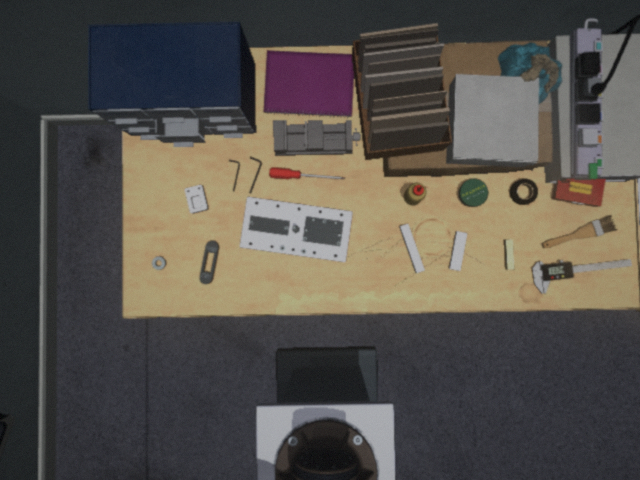

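View pics/side0.png

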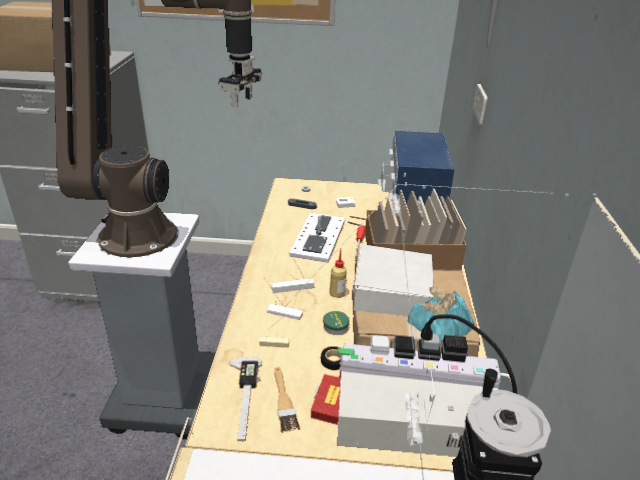

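```bash
cat > h.py <<'E'
import numpy as np, cv2, sys
from scipy.spatial.transform import Rotation as Rn
from plant import ctrl,cams,workorder
def setup(n):
    c=cams.get_calibration(n); f=240/np.tan(np.radians(c["vertical_fov"]/2))
    return c,f,Rn.from_euler("xyz",c["rotation"],degrees=True).as_matrix()
def ray(n,uv):
    c,f,R=setup(n); d=(np.atleast_2d(uv).astype(float)-[c["cx"],c["cy"]])/f
    s=d.copy()
    for _ in range(10): s=d/(1+c["k1"]*(s**2).sum(1,keepdims=True))
    return c["position"],np.c_[s[:,0],-s[:,1],-np.ones(len(s))]@R.T
def p2w(n,uv,z):
    p,d=ray(n,uv); return (p+d*((z-p[2])/d[:,2])[:,None])[:,:2]
def w2p(n,P):
    c,f,R=setup(n); q=(np.atleast_2d(P)-c["position"])@R; s=np.c_[q[:,0],-q[:,1]]/-q[:,2:]
    return s*(1+c["k1"]*(s**2).sum(1,keepdims=True))*f+[c["cx"],c["cy"]]
E
python3 - <<'E'
import cv2,numpy as np
t=cv2.imread("pics/top0.png"); s=cv2.imread("pics/side0.png")
a=cv2.resize(t[180:290,140:365],(800,391),interpolation=3)
b=cv2.resize(t[215:280,390:525],(400,193),interpolation=3)
c=cv2.resize(s[205:265,280:350],(233,200),interpolation=3)
o=np.zeros((600,800,3),np.uint8);o[:391]=a;o[395:588,:400]=b;o[395:595,410:643]=c
cv2.imwrite("pics/z0.png",o)
E
```

```text
(no output)
```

View pics/z0.png

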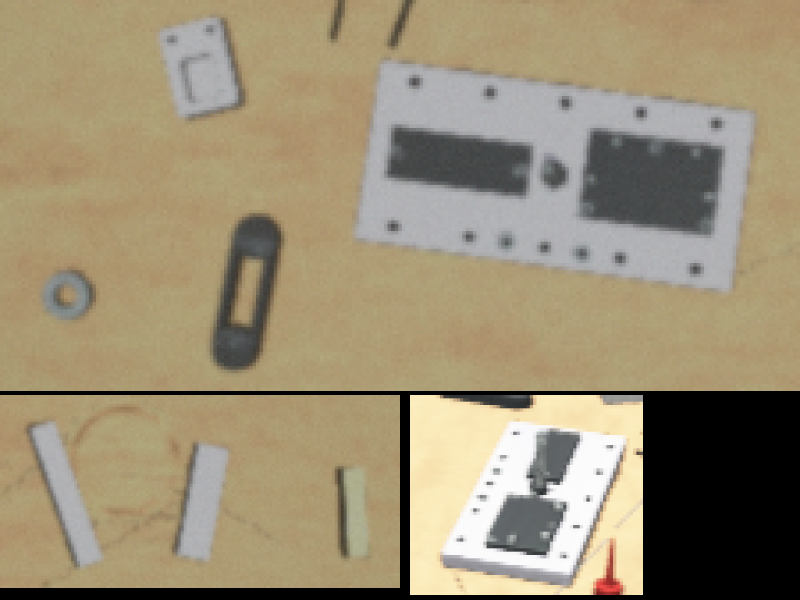

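```bash
cat > find.py <<'E'
from h import *
def rect(m,roi,z,n="top",close=0):
    x0,y0,x1,y1=roi; k=np.zeros(m.shape,np.uint8); k[y0:y1,x0:x1]=m[y0:y1,x0:x1]*255
    if close: k=cv2.morphologyEx(k,cv2.MORPH_CLOSE,np.ones((close,close)))
    cs,_=cv2.findContours(k,cv2.RETR_EXTERNAL,cv2.CHAIN_APPROX_NONE); c=max(cs,key=cv2.contourArea)
    w=p2w(n,c.reshape(-1,2),z)
    (cx,cy),(a,b),t=cv2.minAreaRect((w*1000).astype(np.float32))
    if a>b: a,b,t=b,a,t+90
    # long axis direction = t+90
    M=cv2.moments((w*1000).astype(np.float32))
    ang=(t+90)%180
    return np.round([cx,cy,M["m10"]/M["m00"],M["m01"]/M["m00"],a,b,ang],1)
def masks(im):
    g=cv2.bilateralFilter(im,5,25,3).astype(int); hsv=cv2.cvtColor(g.astype(np.uint8),cv2.COLOR_BGR2HSV)
    return g,hsv
E
python3 - <<'E'
from find import *
im=cv2.imread("pics/top0.png"); g,h=masks(im)
for nm,p in dict(wood=(230,260),part=(190,192),washer=(153,263),strap=(209,250),brass=(509,250),woodb=(490,250),plate=(260,240),dark=(320,232),bar=(456,250)).items(): print(nm,im[p[1],p[0]],h[p[1],p[0]])
S,V,H=h[...,1],h[...,2],h[...,0]
low=S<55
print("rows: rect cx cy, centroid, short,long, long-axis angle")
print("part",rect(low,(178,178,216,222),.008,close=5))
print("washer",rect(S<75,(148,250,172,276),.005,close=9))
print("strap",rect(V<100,(190,235,228,290),.008,close=3))
print("plate",rect(low|(V<110),(236,192,358,266),.010,close=5))
print("heel",rect(V<115,(245,212,291,238),.020,close=3))
print("nest",rect(V<115,(301,210,346,250),.020,close=5))
print("stud px",[np.round(c,1) for c in cv2.connectedComponentsWithStats((V[218:240,290:302]<115).astype(np.uint8))[3]+[290,218]])
print("a",rect(low,(396,218,428,276),.01)); print("b",rect(low,(446,226,472,276),.006))
cv2.imwrite("pics/bz.png",cv2.resize(np.hstack([im[230:280,490:530],cv2.merge([h[230:280,490:530,i].copy() for i in (1,1,1)])]),(800,500),interpolation=0))
E
```

```text
wood [116 157 175] [ 21  85 175]
part [177 175 174] [110   4 177]
washer [138 140 133] [ 60   7 139]
strap [77 76 74] [60  3 78]
brass [145 174 173] [ 31  44 174]
woodb [115 156 174] [ 21  85 173]
plate [181 176 177] [113   6 180]
dark [78 76 74] [90 10 74]
bar [180 178 176] [120   4 179]
rows: rect cx cy, centroid, short,long, long-axis angle
part [632.6 292.5 632.6 292.5  45.3  62.6  12.7]
washer [483.4 382.9 484.  382.4  32.8  32.8 179.7]
strap [483.5 262.9 483.3 262.8  30.8 101.3 168.1]
plate [561.2  58.3 556.4  58.9 131.9 251.4  80.6]
heel [566.1 120.9 566.1 120.8  32.5  90.8  80.7]
nest [550.   -3.9 550.2  -4.1  56.8  86.5  80.7]
stud px [array([295.5, 228.5]), array([295.8, 228.7])]
a [ 506.6 -210.7  506.2 -210.8   23.6  116.1   18. ]
b [ 498.8 -318.6  498.8 -318.7   27.9   90.8  167.4]
```

View pics/bz.png

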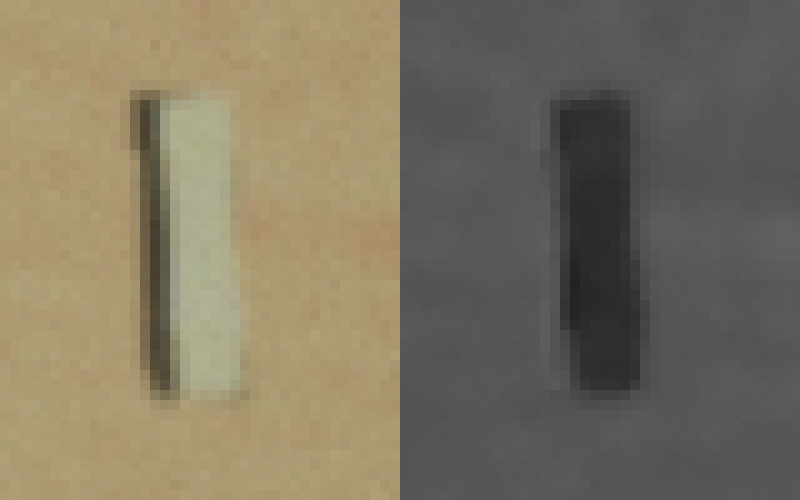

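```bash
cat >> h.py <<'E'
def go(x,y,z,yaw):
    o=ctrl.get_obs(); R=Rn.from_euler("xyz",o["orientation"],degrees=True); T=Rn.from_euler("xyz",[180,0,yaw],degrees=True)
    d=R.inv().apply(np.array([x,y,z])-o["tool_pos"]); dT=T.inv().apply(np.array([x,y,z])-o["tool_pos"]); r=(R.inv()*T).as_rotvec(degrees=True)
    print("t",o["clock"],"pos",o["tool_pos"].round(4),o["orientation"].round(2),"j6",o["joint_pos"][5].round(1),"F",o["force"].round(1),"open",round(o["opening"],4))
    print(" shift units now",(d/.025).round(2)," after turn",(dT/.025).round(2)," turn units",(r/4).round(2))
E
python3 - <<'E'
from find import *
im=cv2.imread("pics/top0.png"); g,h=masks(im); S,V=h[...,1],h[...,2]
print("brass",rect((S<64)&(V>140),(500,232,518,276),.016), "part top",rect((S<55)&(V>160),(178,178,216,222),.016,close=5))
s=cv2.imread("pics/side0.png")
o=np.zeros((600,800,3),np.uint8)
o[:285]=cv2.resize(im[100:171,85:285],(800,285),interpolation=3)
o[290:590,:480]=cv2.resize(s[125:225,300:460],(480,300),interpolation=3)
cv2.imwrite("pics/cab.png",o)
go(.6326,.2925,.1,-167.3)
print(w2p("side",[[.68,.3,.07],[.68,.3,0.],[.6326,.2925,.016]]),w2p("top",[[.68,.3,.07],[.68,.3,0.]]))
E
```

```text
brass [ 489.3 -435.5  488.8 -435.6   14.7   67.2    1.1] part top [632.6 293.1 632.6 292.9  40.7  59.2  13.4]
t 0.1 pos [0.2108 0.6407 0.2257] [ 1.7991e+02 -1.0000e-02 -1.8220e+01] j6 -16.5 F [0.3 0.2 0.5] open 0.0875
 shift units now [20.38  7.95  5.04]  after turn [-13.4  -17.3    5.03]  turn units [ 1.000e-02 -3.000e-02  3.727e+01]
[[359.49689517 186.15761373]
 [358.10779889 204.0433375 ]
 [344.77382037 200.18137743]] [[185.12971908 174.45289357]
 [193.2278643  179.19945524]]
```

View pics/cab.png

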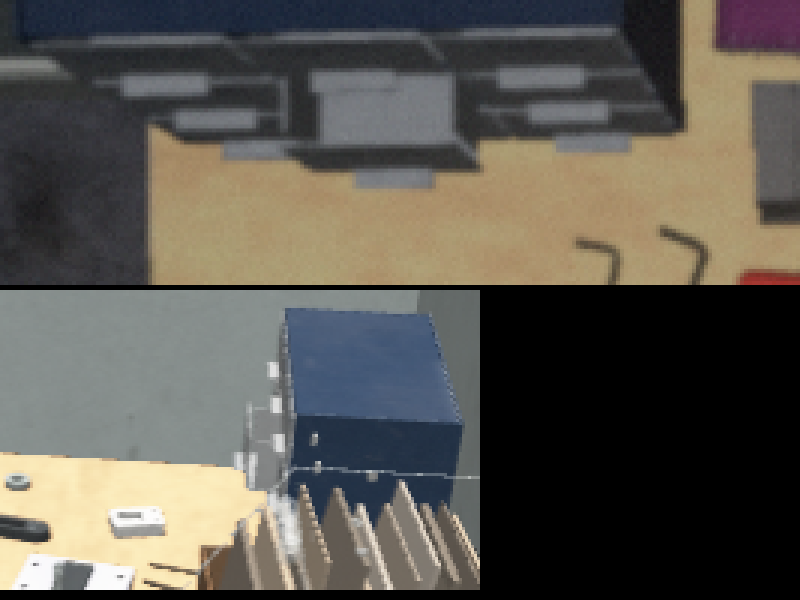

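Emit:
play_rows(motion=[{"rz":1},{"rz":1},{"rz":1},{"rz":1},{"rz":1},{"rz":1},{"rz":1},{"rz":1},{"rz":1},{"rz":1},{"rz":1},{"rz":1},{"rz":1},{"rz":1},{"rz":1},{"rz":1},{"rz":1},{"rz":1},{"rz":1},{"rz":1}], fingers=1)

```text
$.motion[0]: bad value
```

Emit:
play_rows(motion=[{"rz":1},{"rz":1},{"rz":1},{"rz":1},{"rz":1},{"rz":1},{"rz":1},{"rz":1},{"rz":1},{"rz":1},{"rz":1},{"rz":1},{"rz":1},{"rz":1},{"rz":1},{"rz":1},{"rz":1}])

```text
$.motion[0]: bad value
```

```bash
python3 -c "
from h import *
go(.6326,.2927,.06,-167.0)"
```

```text
t 0.1 pos [0.2108 0.6407 0.2257] [ 1.7991e+02 -1.0000e-02 -1.8220e+01] j6 -16.5 F [0.3 0.2 0.5] open 0.0875
 shift units now [20.38  7.94  6.64]  after turn [-13.31 -17.36   6.63]  turn units [ 1.00e-02 -3.00e-02  3.72e+01]
```

```bash
cat >> h.py <<'E'
def arc(x,y,z,yaw,n):
    "constant body step for n rows (shift, then turn)"
    from scipy.linalg import logm
    o=ctrl.get_obs(); A=np.eye(4);B=np.eye(4)
    A[:3,:3]=Rn.from_euler("xyz",o["orientation"],degrees=True).as_matrix();A[:3,3]=o["tool_pos"]
    B[:3,:3]=Rn.from_euler("xyz",[180,0,yaw],degrees=True).as_matrix();B[:3,3]=[x,y,z]
    L=logm(np.linalg.inv(A)@B).real/n
    print("arc rows",n,"shift",(L[:3,3]/.025).round(3),"turn",(np.degrees([L[2,1],L[0,2],L[1,0]])/4).round(3))
E
echo
```

Emit:
play_rows(motion=[{"x":0,"y":0,"z":0,"rx":0,"ry":0,"rz":1},{"x":0,"y":0,"z":0,"rx":0,"ry":0,"rz":1},{"x":0,"y":0,"z":0,"rx":0,"ry":0,"rz":1},{"x":0,"y":0,"z":0,"rx":0,"ry":0,"rz":1},{"x":0,"y":0,"z":0,"rx":0,"ry":0,"rz":1},{"x":0,"y":0,"z":0,"rx":0,"ry":0,"rz":1},{"x":0,"y":0,"z":0,"rx":0,"ry":0,"rz":1},{"x":0,"y":0,"z":0,"rx":0,"ry":0,"rz":1},{"x":0,"y":0,"z":0,"rx":0,"ry":0,"rz":1},{"x":0,"y":0,"z":0,"rx":0,"ry":0,"rz":1},{"x":0,"y":0,"z":0,"rx":0,"ry":0,"rz":1},{"x":0,"y":0,"z":0,"rx":0,"ry":0,"rz":1},{"x":0,"y":0,"z":0,"rx":0,"ry":0,"rz":1},{"x":0,"y":0,"z":0,"rx":0,"ry":0,"rz":1},{"x":0,"y":0,"z":0,"rx":0,"ry":0,"rz":1},{"x":0,"y":0,"z":0,"rx":0,"ry":0,"rz":1},{"x":0,"y":0,"z":0,"rx":0,"ry":0,"rz":1},{"x":0,"y":0,"z":0,"rx":0,"ry":0,"rz":1},{"x":0,"y":0,"z":0,"rx":0,"ry":0,"rz":1},{"x":0,"y":0,"z":0,"rx":0,"ry":0,"rz":1}], fingers=1)

```text
clock: 2.6
tool_pos: [0.2108, 0.6409, 0.226]
orientation: [180.0, -0.1, -98.3]
force: [-0.6, 0.8, 0.2]
opening: 0.0875
gripper_force: 0.0
```

```bash
python3 -c "
from h import *
arc(.6326,.2927,.08,-166.8,25);go(.6326,.2927,.08,-166.8)"
```

```text
arc rows 25 shift [-0.049 -0.928  0.234] turn [-0.    -0.001  0.685]
t 2.6 pos [0.2108 0.6409 0.226 ] [ 1.7999e+02 -6.0000e-02 -9.8350e+01] j6 -96.6 F [-0.6  0.8  0.2] open 0.0875
 shift units now [ 11.33 -18.71   5.85]  after turn [-13.24 -17.41   5.84]  turn units [-1.000e-02 -1.000e-02  1.711e+01]
```

Emit:
play_rows(motion=[{"x":-0.05,"y":-0.93,"z":0.23,"rx":0,"ry":0,"rz":0.69},{"x":-0.05,"y":-0.93,"z":0.23,"rx":0,"ry":0,"rz":0.69},{"x":-0.05,"y":-0.93,"z":0.23,"rx":0,"ry":0,"rz":0.69},{"x":-0.05,"y":-0.93,"z":0.23,"rx":0,"ry":0,"rz":0.69},{"x":-0.05,"y":-0.93,"z":0.23,"rx":0,"ry":0,"rz":0.69},{"x":-0.05,"y":-0.93,"z":0.23,"rx":0,"ry":0,"rz":0.69},{"x":-0.05,"y":-0.93,"z":0.23,"rx":0,"ry":0,"rz":0.69},{"x":-0.05,"y":-0.93,"z":0.23,"rx":0,"ry":0,"rz":0.69},{"x":-0.05,"y":-0.93,"z":0.23,"rx":0,"ry":0,"rz":0.69},{"x":-0.05,"y":-0.93,"z":0.23,"rx":0,"ry":0,"rz":0.69},{"x":-0.05,"y":-0.93,"z":0.23,"rx":0,"ry":0,"rz":0.69},{"x":-0.05,"y":-0.93,"z":0.23,"rx":0,"ry":0,"rz":0.69},{"x":-0.05,"y":-0.93,"z":0.23,"rx":0,"ry":0,"rz":0.69},{"x":-0.05,"y":-0.93,"z":0.23,"rx":0,"ry":0,"rz":0.69},{"x":-0.05,"y":-0.93,"z":0.23,"rx":0,"ry":0,"rz":0.69},{"x":-0.05,"y":-0.93,"z":0.23,"rx":0,"ry":0,"rz":0.69},{"x":-0.05,"y":-0.93,"z":0.23,"rx":0,"ry":0,"rz":0.69},{"x":-0.05,"y":-0.93,"z":0.23,"rx":0,"ry":0,"rz":0.69},{"x":-0.05,"y":-0.93,"z":0.23,"rx":0,"ry":0,"rz":0.69},{"x":-0.05,"y":-0.93,"z":0.23,"rx":0,"ry":0,"rz":0.69}])

```text
clock: 5.1
tool_pos: [0.5943, 0.4068, 0.1112]
orientation: [-180.0, -0.0, -153.6]
force: [0.2, 0.1, -0.3]
opening: 0.0877
gripper_force: 0.0
```

Emit:
play_rows(motion=[{"x":-0.05,"y":-0.93,"z":0.23,"rx":0,"ry":0,"rz":0.69},{"x":-0.05,"y":-0.93,"z":0.23,"rx":0,"ry":0,"rz":0.69},{"x":-0.05,"y":-0.93,"z":0.23,"rx":0,"ry":0,"rz":0.69},{"x":-0.05,"y":-0.93,"z":0.23,"rx":0,"ry":0,"rz":0.69},{"x":0,"y":0,"z":0,"rx":0,"ry":0,"rz":0}])

```text
clock: 5.72
tool_pos: [0.6339, 0.3218, 0.0879]
orientation: [-180.0, -0.1, -164.7]
force: [1.1, 0.8, -0.4]
opening: 0.0875
gripper_force: 0.0
```

```bash
python3 -c "
from h import *
go(.6326,.2927,.004,-166.8)
cv2.imwrite('pics/s1.png',cams.snapshot('side')[100:250,250:450])"
```

```text
t 5.725 pos [0.6339 0.3218 0.0879] [-1.7998e+02 -6.0000e-02 -1.6466e+02] j6 -117.2 F [ 1.1  0.8 -0.4] open 0.0875
 shift units now [ 0.36 -1.11  3.36]  after turn [ 0.32 -1.12  3.35]  turn units [-0.01 -0.02  0.54]
```

Emit:
play_rows(motion=[{"x":0.16,"y":-0.56,"z":0,"rx":0,"ry":0,"rz":0.27},{"x":0.16,"y":-0.56,"z":0.3,"rx":0,"ry":0,"rz":0.27},{"x":0,"y":0,"z":0.8,"rx":0,"ry":0,"rz":0},{"x":0,"y":0,"z":0.8,"rx":0,"ry":0,"rz":0},{"x":0,"y":0,"z":0.8,"rx":0,"ry":0,"rz":0},{"x":0,"y":0,"z":0.4,"rx":0,"ry":0,"rz":0},{"x":0,"y":0,"z":0.2,"rx":0,"ry":0,"rz":0},{"x":0,"y":0,"z":0,"rx":0,"ry":0,"rz":0}])

```text
clock: 6.78
tool_pos: [0.6331, 0.2952, 0.0059]
orientation: [-180.0, -0.0, -166.6]
force: [-0.2, 0.3, -0.3]
opening: 0.0875
gripper_force: 0.0
```

```bash
python3 -c "
from h import *
go(.6326,.2927,.004,-166.8)
i=cams.snapshot('side')[130:250,270:430]
t=cams.snapshot('top')[150:270,140:300]
cv2.imwrite('pics/s1.png',cv2.resize(np.hstack([i,t]),(800,300),interpolation=3))"
```

```text
t 6.775 pos [0.6331 0.2952 0.0059] [-1.7999e+02 -1.0000e-02 -1.6660e+02] j6 -117.5 F [-0.2  0.3 -0.3] open 0.0875
 shift units now [ 0.04 -0.09  0.08]  after turn [ 0.04 -0.09  0.08]  turn units [-0.   -0.    0.05]
```

View pics/s1.png

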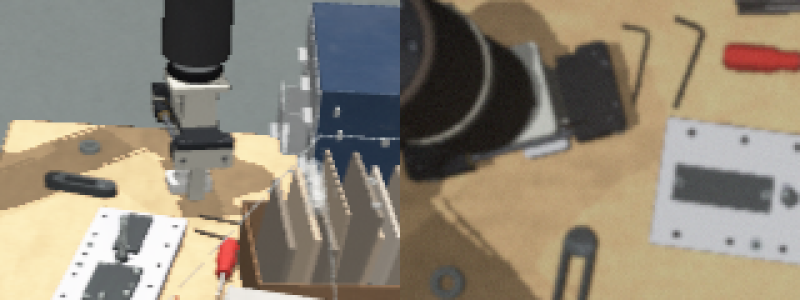

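Emit:
play_rows(motion=[{"x":0.04,"y":-0.08,"z":0.06,"rx":0,"ry":0,"rz":0},{"x":0,"y":0,"z":0,"rx":0,"ry":0,"rz":0},{"x":0,"y":0,"z":0,"rx":0,"ry":0,"rz":0},{"x":0,"y":0,"z":0,"rx":0,"ry":0,"rz":0},{"x":0,"y":0,"z":0,"rx":0,"ry":0,"rz":0},{"x":0,"y":0,"z":0,"rx":0,"ry":0,"rz":0}], fingers=-1)

```text
clock: 7.62
tool_pos: [0.6326, 0.293, 0.0046]
orientation: [180.0, 0.0, -166.6]
force: [0.0, 0.2, -0.4]
opening: 0.0416
gripper_force: 30.0
```

Emit:
play_rows(motion=[{"x":0,"y":0,"z":-0.8,"rx":0,"ry":0,"rz":0},{"x":0,"y":0,"z":-1,"rx":0,"ry":0,"rz":0},{"x":0,"y":0,"z":-1,"rx":0,"ry":0,"rz":0},{"x":0,"y":0,"z":-1,"rx":0,"ry":0,"rz":0},{"x":0,"y":0,"z":-0.6,"rx":0,"ry":0,"rz":0}])

```text
clock: 8.25
tool_pos: [0.6332, 0.2933, 0.1174]
orientation: [179.9, 0.2, -166.6]
force: [0.5, -0.1, -0.7]
opening: 0.0416
gripper_force: 30.0
```

```bash
python3 -c "
from h import *
go(.5461,-.0033,.12,-99.3);arc(.5461,-.0033,.12,-99.3,20)
i=cams.snapshot('side')[130:250,270:430]
cv2.imwrite('pics/s2.png',cv2.resize(i,(640,480),interpolation=3))"
```

```text
t 8.25 pos [0.6332 0.2933 0.1174] [ 1.7994e+02  1.5000e-01 -1.6660e+02] j6 -117.4 F [ 0.5 -0.1 -0.7] open 0.0416
 shift units now [  6.14 -10.73  -0.13]  after turn [12.27  1.52 -0.1 ]  turn units [-1.000e-02  4.000e-02 -1.682e+01]
arc rows 20 shift [ 0.586 -0.293 -0.006] turn [-0.     0.002 -0.841]
```

View pics/s2.png

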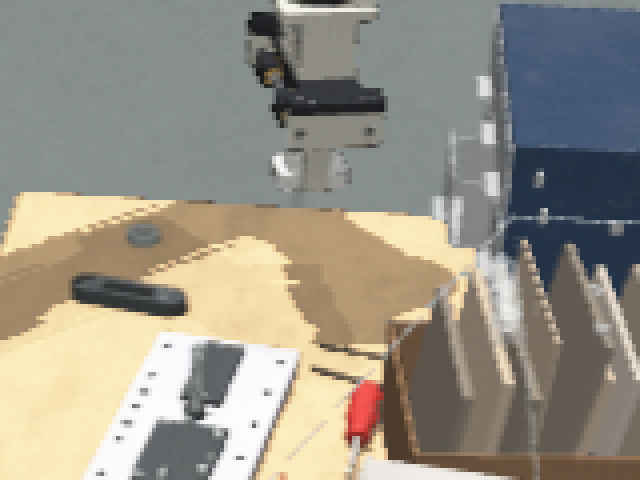

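Emit:
play_rows(motion=[{"x":0.585,"y":-0.295,"z":0,"rx":0,"ry":0,"rz":-0.84},{"x":0.585,"y":-0.295,"z":0,"rx":0,"ry":0,"rz":-0.84},{"x":0.585,"y":-0.295,"z":0,"rx":0,"ry":0,"rz":-0.84},{"x":0.585,"y":-0.295,"z":0,"rx":0,"ry":0,"rz":-0.84},{"x":0.585,"y":-0.295,"z":0,"rx":0,"ry":0,"rz":-0.84},{"x":0.585,"y":-0.295,"z":0,"rx":0,"ry":0,"rz":-0.84},{"x":0.585,"y":-0.295,"z":0,"rx":0,"ry":0,"rz":-0.84},{"x":0.585,"y":-0.295,"z":0,"rx":0,"ry":0,"rz":-0.84},{"x":0.585,"y":-0.295,"z":0,"rx":0,"ry":0,"rz":-0.84},{"x":0.585,"y":-0.295,"z":0,"rx":0,"ry":0,"rz":-0.84},{"x":0.585,"y":-0.295,"z":0,"rx":0,"ry":0,"rz":-0.84},{"x":0.585,"y":-0.295,"z":0,"rx":0,"ry":0,"rz":-0.84},{"x":0.585,"y":-0.295,"z":0,"rx":0,"ry":0,"rz":-0.84},{"x":0.585,"y":-0.295,"z":0,"rx":0,"ry":0,"rz":-0.84},{"x":0.585,"y":-0.295,"z":0,"rx":0,"ry":0,"rz":-0.84},{"x":0.585,"y":-0.295,"z":0,"rx":0,"ry":0,"rz":-0.84},{"x":0.585,"y":-0.295,"z":0,"rx":0,"ry":0,"rz":-0.84},{"x":0.585,"y":-0.295,"z":0,"rx":0,"ry":0,"rz":-0.84},{"x":0.585,"y":-0.295,"z":0,"rx":0,"ry":0,"rz":-0.84},{"x":0.585,"y":-0.295,"z":0,"rx":0,"ry":0,"rz":-0.84}])

```text
clock: 10.8
tool_pos: [0.5371, -0.0018, 0.1144]
orientation: [180.0, -0.0, -99.3]
force: [0.1, 0.1, -0.6]
opening: 0.0419
gripper_force: 30.0
```

Emit:
play_rows(motion=[{"x":0,"y":0,"z":0,"rx":0,"ry":0,"rz":0},{"x":0,"y":0,"z":0,"rx":0,"ry":0,"rz":0}])

```text
clock: 11.05
tool_pos: [0.5372, -0.0011, 0.1144]
orientation: [180.0, 0.0, -99.5]
force: [0.3, -0.5, -1.2]
opening: 0.0418
gripper_force: 30.0
```

```bash
python3 -c "
from h import *
go(.5446,-.003,.027,-99.3)
"
```

```text
t 11.05 pos [ 0.5372 -0.0011  0.1144] [179.98   0.   -99.49] j6 -30.3 F [ 0.3 -0.5 -1.2] open 0.0418
 shift units now [ 0.03 -0.31  3.5 ]  after turn [ 0.03 -0.31  3.5 ]  turn units [ 0.    0.   -0.05]
```

Emit:
play_rows(motion=[{"x":0.03,"y":-0.3,"z":0,"rx":0,"ry":0,"rz":-0.05},{"x":0,"y":0,"z":0.8,"rx":0,"ry":0,"rz":0},{"x":0,"y":0,"z":0.8,"rx":0,"ry":0,"rz":0},{"x":0,"y":0,"z":0.8,"rx":0,"ry":0,"rz":0},{"x":0,"y":0,"z":0.5,"rx":0,"ry":0,"rz":0},{"x":0,"y":0,"z":0,"rx":0,"ry":0,"rz":0},{"x":0,"y":0,"z":0,"rx":0,"ry":0,"rz":0}])

```text
clock: 11.92
tool_pos: [0.5452, -0.003, 0.0426]
orientation: [-180.0, 0.0, -99.2]
force: [0.4, -0.7, -0.8]
opening: 0.0416
gripper_force: 30.0
```

```bash
python3 -c "
from h import *
go(.5446,-.003,.027,-99.3)
i=cams.snapshot('side')[195:275,270:376]
cv2.imwrite('pics/s3.png',cv2.resize(i,(742,560),interpolation=3))"
```

```text
t 11.925 pos [ 0.5452 -0.003   0.0426] [-1.7995e+02  1.0000e-02 -9.9190e+01] j6 -29.5 F [ 0.4 -0.7 -0.8] open 0.0416
 shift units now [0.   0.03 0.63]  after turn [0.   0.03 0.63]  turn units [-0.01  0.    0.03]
```

View pics/s3.png

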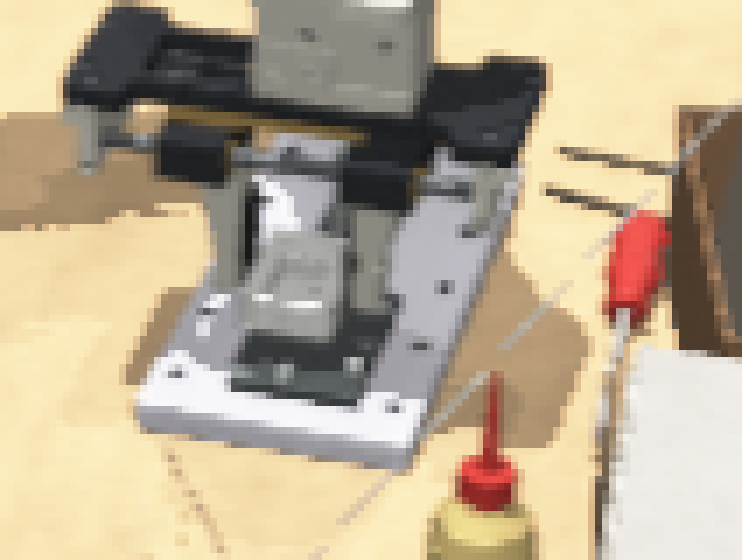

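Emit:
play_rows(motion=[{"x":0,"y":0.02,"z":0.35,"rx":0,"ry":0,"rz":0},{"x":0,"y":0,"z":0.2,"rx":0,"ry":0,"rz":0},{"x":0,"y":0,"z":0.05,"rx":0,"ry":0,"rz":0},{"x":0,"y":0,"z":0,"rx":0,"ry":0,"rz":0}])

```text
clock: 12.48
tool_pos: [0.5441, -0.0032, 0.027]
orientation: [180.0, -0.0, -99.2]
force: [0.1, -1.3, -1.6]
opening: 0.0414
gripper_force: 30.0
```

Emit:
play_rows(motion=[{"x":0,"y":0,"z":0,"rx":0,"ry":0,"rz":0},{"x":0,"y":0,"z":0,"rx":0,"ry":0,"rz":0},{"x":0,"y":0,"z":0,"rx":0,"ry":0,"rz":0},{"x":0,"y":0,"z":-0.5,"rx":0,"ry":0,"rz":0},{"x":0,"y":0,"z":-1,"rx":0,"ry":0,"rz":0},{"x":0,"y":0,"z":-1,"rx":0,"ry":0,"rz":0},{"x":0,"y":0,"z":-1,"rx":0,"ry":0,"rz":0},{"x":0,"y":0,"z":-1,"rx":0,"ry":0,"rz":0},{"x":0,"y":0,"z":-1,"rx":0,"ry":0,"rz":0},{"x":0,"y":0,"z":-1,"rx":0,"ry":0,"rz":0},{"x":0,"y":0,"z":-0.5,"rx":0,"ry":0,"rz":0}], fingers=0.4)

```text
clock: 13.85
tool_pos: [0.5447, -0.003, 0.2043]
orientation: [-179.9, 0.1, -99.2]
force: [0.9, 0.8, 0.4]
opening: 0.0615
gripper_force: 0.0
```

```bash
python3 -c "
from h import *
go(.4892,-.4355,.18,-178);arc(.4892,-.4355,.18,-178,20)
"
```

```text
t 13.85 pos [ 0.5447 -0.003   0.2043] [-1.7985e+02  7.0000e-02 -9.9200e+01] j6 -29.5 F [0.9 0.8 0.4] open 0.0615
 shift units now [17.43 -0.57  0.95]  after turn [  2.82 -17.21   0.97]  turn units [-0.02  0.04 19.7 ]
arc rows 20 shift [ 0.71  -0.623  0.049] turn [-0.001  0.002  0.985]
```

Emit:
play_rows(motion=[{"x":0.71,"y":-0.625,"z":0,"rx":0,"ry":0,"rz":0.985},{"x":0.71,"y":-0.625,"z":0,"rx":0,"ry":0,"rz":0.985},{"x":0.71,"y":-0.625,"z":0,"rx":0,"ry":0,"rz":0.985},{"x":0.71,"y":-0.625,"z":0,"rx":0,"ry":0,"rz":0.985},{"x":0.71,"y":-0.625,"z":0,"rx":0,"ry":0,"rz":0.985},{"x":0.71,"y":-0.625,"z":0,"rx":0,"ry":0,"rz":0.985},{"x":0.71,"y":-0.625,"z":0,"rx":0,"ry":0,"rz":0.985},{"x":0.71,"y":-0.625,"z":0,"rx":0,"ry":0,"rz":0.985},{"x":0.71,"y":-0.625,"z":0,"rx":0,"ry":0,"rz":0.985},{"x":0.71,"y":-0.625,"z":0,"rx":0,"ry":0,"rz":0.985},{"x":0.71,"y":-0.625,"z":0,"rx":0,"ry":0,"rz":0.985},{"x":0.71,"y":-0.625,"z":0,"rx":0,"ry":0,"rz":0.985},{"x":0.71,"y":-0.625,"z":0,"rx":0,"ry":0,"rz":0.985},{"x":0.71,"y":-0.625,"z":0,"rx":0,"ry":0,"rz":0.985},{"x":0.71,"y":-0.625,"z":0,"rx":0,"ry":0,"rz":0.985},{"x":0.71,"y":-0.625,"z":0,"rx":0,"ry":0,"rz":0.985},{"x":0.71,"y":-0.625,"z":0,"rx":0,"ry":0,"rz":0.985},{"x":0.71,"y":-0.625,"z":0,"rx":0,"ry":0,"rz":0.985},{"x":0.71,"y":-0.625,"z":0,"rx":0,"ry":0,"rz":0.985},{"x":0.71,"y":-0.625,"z":0,"rx":0,"ry":0,"rz":0.985}])

```text
clock: 16.35
tool_pos: [0.5028, -0.4391, 0.2021]
orientation: [-180.0, 0.0, -178.3]
force: [0.0, 0.2, 0.9]
opening: 0.0611
gripper_force: 0.0
```

```bash
python3 - <<'E'
from find import *
go(.4892,-.4355,.004,-178)
im=cams.snapshot('top'); cv2.imwrite("pics/top2.png",im); g,h=masks(im); S,V=h[...,1],h[...,2]
x0=290;c=im[195:270,230:360]
cv2.imwrite('pics/t2.png',cv2.resize(c,(780,450),interpolation=3))
E
```

```text
t 16.35 pos [ 0.5028 -0.4391  0.2021] [-180.      0.   -178.27] j6 -63.8 F [0.  0.2 0.9] open 0.0611
 shift units now [0.54 0.16 7.92]  after turn [0.54 0.16 7.92]  turn units [-0.    0.   -0.07]
```

View pics/t2.png

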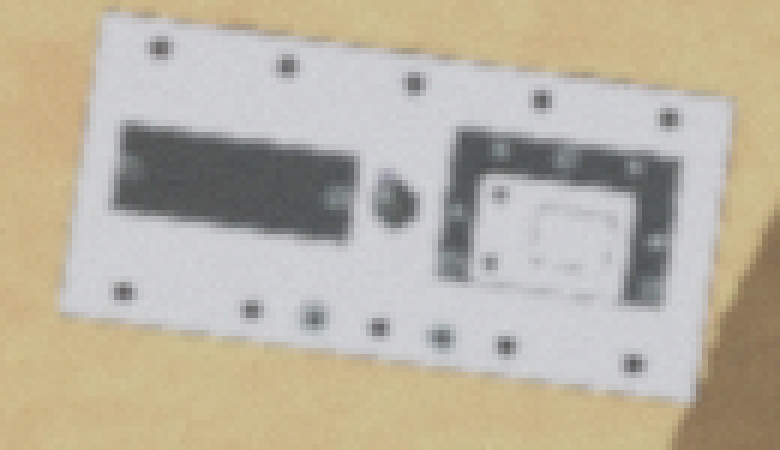

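```bash
python3 - <<'E'
from find import *
im=cv2.imread("pics/top2.png")
ax=np.array([np.cos(np.radians(-9.3)),np.sin(np.radians(-9.3))]); ay=np.array([-ax[1],ax[0]]); st=np.array([.5561,.0588])
V=cv2.cvtColor(im,cv2.COLOR_BGR2GRAY).astype(np.float32)
def prof(y,z,xs=np.arange(-.04,.045,.001)):
    P=[np.r_[st+ax*x+ay*y,z] for x in xs]; p=w2p("top",P).astype(np.float32)
    return cv2.remap(V,p[:,0][None],p[:,1][None],1)[0]
a=np.mean([prof(-.063+d,.038) for d in np.arange(-.010,.011,.002)],0)
print("part x profile z=.038 (-40..44mm)",a.astype(int))
xs=np.arange(-.12,-.01,.001)
def profy(x,z): 
    p=w2p("top",[np.r_[st+ax*x+ay*y,z] for y in xs]).astype(np.float32); return cv2.remap(V,p[:,0][None],p[:,1][None],1)[0]
b=np.mean([profy(x,.038) for x in np.arange(-.012,.009,.004)],0); print("y profile (-120..)",b.astype(int))
b=np.mean([prof(-.063+d,.022) for d in (-.038,-.036,.037,.036)],0); print("nest x profile z=.022",b.astype(int))
E
```

```text
part x profile z=.038 (-40..44mm) [206 207 207 207 207 207 206 206 206 206 205 204 201 198 195 193 196 200
 203 204 205 206 204 202 200 197 196 198 202 204 205 205 205 204 204 203
 203 203 204 204 205 205 204 203 200 198 195 194 196 199 202 204 204 203
 198 189 174 149 123 106  96  92  94  98 101 102 103 104 105 108 115 129
 147 166 185 196 203 206 206 206 205 205 204 202 200]
y profile (-120..) [204 205 206 206 206 205 205 205 205 202 197 186 170 151 133 119 110 106
 106 103 100  96  93  90  91  98 110 129 153 173 188 196 200 201 198 195
 196 197 199 202 203 204 204 203 203 202 202 202 202 202 202 203 203 203
 203 204 204 203 203 203 202 201 200 198 197 199 200 202 204 205 206 206
 207 207 206 205 202 200 197 195 195 197 199 201 200 196 187 168 146 126
 108 100  97  98 102 103 105 109 118 133 154 174 189 197 202 205 206 204
 200 193]
nest x profile z=.022 [204 205 206 206 206 207 207 206 206 206 205 204 200 192 179 161 143 129
 121 118 119 121 123 123 120 115 108 101  96  91  88  87  88  89  91  93
  96 103 111 119 126 126 121 113 103  95  90  88  88  89  90  90  90  90
  89  88  88  88  88  88  87  87  87  88  87  87  87  88  89  91  95 104
 119 138 159 178 191 199 203 205 205 204 203 198 192]
```

Emit:
play_rows(motion=[{"x":0.27,"y":0.08,"z":0.5,"rx":0,"ry":0,"rz":-0.05},{"x":0.27,"y":0.08,"z":1,"rx":0,"ry":0,"rz":0},{"x":0,"y":0,"z":1,"rx":0,"ry":0,"rz":0},{"x":0,"y":0,"z":1,"rx":0,"ry":0,"rz":0},{"x":0,"y":0,"z":1,"rx":0,"ry":0,"rz":0},{"x":0,"y":0,"z":1,"rx":0,"ry":0,"rz":0},{"x":0,"y":0,"z":1,"rx":0,"ry":0,"rz":0},{"x":0,"y":0,"z":0.5,"rx":0,"ry":0,"rz":0},{"x":0,"y":0,"z":0,"rx":0,"ry":0,"rz":0},{"x":0,"y":0,"z":0,"rx":0,"ry":0,"rz":0}])

```text
clock: 17.65
tool_pos: [0.4909, -0.4346, 0.028]
orientation: [-180.0, 0.1, -177.8]
force: [0.6, -0.1, -0.1]
opening: 0.0616
gripper_force: 0.0
```

```bash
python3 - <<'E'
from find import *
go(.4892,-.4355,.004,-178)
i=cams.snapshot('side')[270:390,210:350]
cv2.imwrite('pics/s4.png',cv2.resize(i,(700,600),interpolation=3))
E
```

```text
t 17.65 pos [ 0.4909 -0.4346  0.028 ] [-1.7995e+02  6.0000e-02 -1.7778e+02] j6 -63.3 F [ 0.6 -0.1 -0.1] open 0.0616
 shift units now [ 0.07 -0.03  0.96]  after turn [ 0.07 -0.03  0.96]  turn units [-0.01  0.02  0.05]
```

View pics/s4.png

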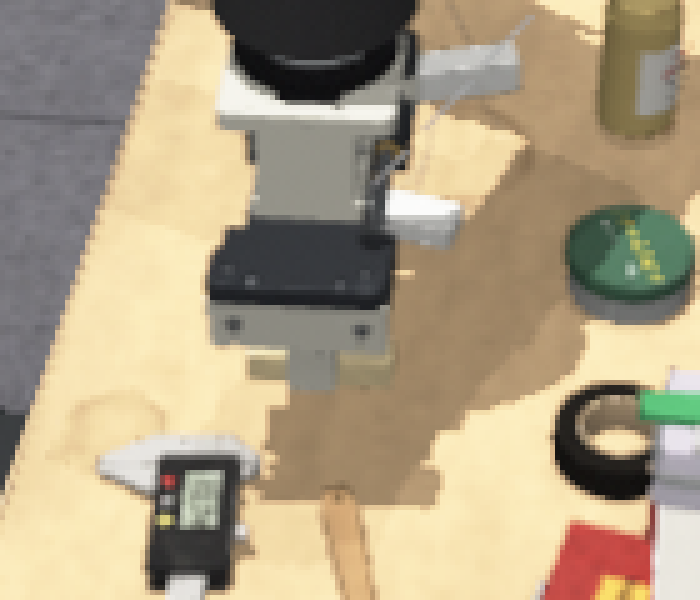

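Emit:
play_rows(motion=[{"x":0,"y":0,"z":0.5,"rx":0,"ry":0,"rz":0},{"x":0,"y":0,"z":0.4,"rx":0,"ry":0,"rz":0},{"x":0,"y":0,"z":0,"rx":0,"ry":0,"rz":0}])

```text
clock: 18.08
tool_pos: [0.4895, -0.434, 0.0032]
orientation: [179.9, -0.1, -177.8]
force: [-0.1, 0.1, -0.8]
opening: 0.0612
gripper_force: 0.0
```

Emit:
play_rows(motion=[{"x":0,"y":0,"z":0,"rx":0,"ry":0,"rz":0},{"x":0,"y":0,"z":0,"rx":0,"ry":0,"rz":0},{"x":0,"y":0,"z":0,"rx":0,"ry":0,"rz":0},{"x":0,"y":0,"z":0,"rx":0,"ry":0,"rz":0},{"x":0,"y":0,"z":0,"rx":0,"ry":0,"rz":0},{"x":0,"y":0,"z":0,"rx":0,"ry":0,"rz":0}], fingers=-1)

```text
clock: 18.82
tool_pos: [0.4904, -0.4345, 0.0047]
orientation: [-180.0, 0.0, -177.8]
force: [0.3, -0.1, 0.8]
opening: 0.0157
gripper_force: 30.0
```

Emit:
play_rows(motion=[{"x":0,"y":0,"z":-1,"rx":0,"ry":0,"rz":0},{"x":0,"y":0,"z":-1,"rx":0,"ry":0,"rz":0},{"x":0,"y":0,"z":-1,"rx":0,"ry":0,"rz":0},{"x":0,"y":0,"z":-1,"rx":0,"ry":0,"rz":0},{"x":0,"y":0,"z":-1,"rx":0,"ry":0,"rz":0},{"x":0,"y":0,"z":-1,"rx":0,"ry":0,"rz":0},{"x":0,"y":0,"z":-1,"rx":0,"ry":0,"rz":0},{"x":0,"y":0,"z":-1,"rx":0,"ry":0,"rz":0}])

```text
clock: 19.82
tool_pos: [0.49, -0.4341, 0.205]
orientation: [180.0, -0.0, -177.8]
force: [-0.4, -0.2, -1.1]
opening: 0.0154
gripper_force: 30.0
```

```bash
python3 - <<'E'
from find import *
go(.568,.121,.2,-99.3);arc(.568,.121,.2,-99.3,28)
E
```

```text
t 19.825 pos [ 0.49   -0.4341  0.205 ] [ 1.7996e+02 -3.0000e-02 -1.7782e+02] j6 -63.3 F [-0.4 -0.2 -1.1] open 0.0154
 shift units now [-3.96 22.07  0.21]  after turn [-22.42   0.51   0.2 ]  turn units [ 1.000e-02  0.000e+00 -1.963e+01]
arc rows 28 shift [-0.659  0.564  0.007] turn [ 0.     0.    -0.701]
```

Emit:
play_rows(motion=[{"x":-0.18,"y":1,"z":0,"rx":0,"ry":0,"rz":0},{"x":-0.18,"y":1,"z":0,"rx":0,"ry":0,"rz":0},{"x":-0.18,"y":1,"z":0,"rx":0,"ry":0,"rz":0},{"x":-0.18,"y":1,"z":0,"rx":0,"ry":0,"rz":0},{"x":-0.18,"y":1,"z":0,"rx":0,"ry":0,"rz":0},{"x":-0.18,"y":1,"z":0,"rx":0,"ry":0,"rz":0},{"x":-0.18,"y":1,"z":0,"rx":0,"ry":0,"rz":0},{"x":-0.18,"y":1,"z":0,"rx":0,"ry":0,"rz":0},{"x":-0.18,"y":1,"z":0,"rx":0,"ry":0,"rz":0},{"x":-0.18,"y":1,"z":0,"rx":0,"ry":0,"rz":0},{"x":-0.18,"y":1,"z":0,"rx":0,"ry":0,"rz":0},{"x":-0.18,"y":1,"z":0,"rx":0,"ry":0,"rz":0},{"x":-0.18,"y":1,"z":0,"rx":0,"ry":0,"rz":0},{"x":-0.18,"y":1,"z":0,"rx":0,"ry":0,"rz":0},{"x":-0.18,"y":1,"z":0,"rx":0,"ry":0,"rz":0},{"x":-0.18,"y":1,"z":0,"rx":0,"ry":0,"rz":0},{"x":-0.18,"y":1,"z":0,"rx":0,"ry":0,"rz":0},{"x":-0.18,"y":1,"z":0,"rx":0,"ry":0,"rz":0},{"x":-0.18,"y":1,"z":0,"rx":0,"ry":0,"rz":0},{"x":-0.18,"y":1,"z":0,"rx":0,"ry":0,"rz":0}])

```text
clock: 22.32
tool_pos: [0.5608, 0.0695, 0.2043]
orientation: [180.0, -0.0, -177.8]
force: [0.6, 0.2, -1.0]
opening: 0.0155
gripper_force: 30.0
```

```bash
python3 - <<'E'
from find import *
go(.568,.121,.12,-99.3);arc(.568,.121,.12,-99.3,20)
E
```

```text
t 22.325 pos [0.5608 0.0695 0.2043] [ 1.8000e+02 -4.0000e-02 -1.7781e+02] j6 -114.7 F [ 0.6  0.2 -1. ] open 0.0155
 shift units now [-0.37  2.05  3.37]  after turn [-2.08  0.05  3.37]  turn units [ 1.000e-02 -1.000e-02 -1.963e+01]
arc rows 20 shift [-0.086  0.073  0.169] turn [ 0.    -0.    -0.981]
```

Emit:
play_rows(motion=[{"x":-0.085,"y":0.075,"z":0.17,"rx":0,"ry":0,"rz":-0.98},{"x":-0.085,"y":0.075,"z":0.17,"rx":0,"ry":0,"rz":-0.98},{"x":-0.085,"y":0.075,"z":0.17,"rx":0,"ry":0,"rz":-0.98},{"x":-0.085,"y":0.075,"z":0.17,"rx":0,"ry":0,"rz":-0.98},{"x":-0.085,"y":0.075,"z":0.17,"rx":0,"ry":0,"rz":-0.98},{"x":-0.085,"y":0.075,"z":0.17,"rx":0,"ry":0,"rz":-0.98},{"x":-0.085,"y":0.075,"z":0.17,"rx":0,"ry":0,"rz":-0.98},{"x":-0.085,"y":0.075,"z":0.17,"rx":0,"ry":0,"rz":-0.98},{"x":-0.085,"y":0.075,"z":0.17,"rx":0,"ry":0,"rz":-0.98},{"x":-0.085,"y":0.075,"z":0.17,"rx":0,"ry":0,"rz":-0.98},{"x":-0.085,"y":0.075,"z":0.17,"rx":0,"ry":0,"rz":-0.98},{"x":-0.085,"y":0.075,"z":0.17,"rx":0,"ry":0,"rz":-0.98},{"x":-0.085,"y":0.075,"z":0.17,"rx":0,"ry":0,"rz":-0.98},{"x":-0.085,"y":0.075,"z":0.17,"rx":0,"ry":0,"rz":-0.98},{"x":-0.085,"y":0.075,"z":0.17,"rx":0,"ry":0,"rz":-0.98},{"x":-0.085,"y":0.075,"z":0.17,"rx":0,"ry":0,"rz":-0.98},{"x":-0.085,"y":0.075,"z":0.17,"rx":0,"ry":0,"rz":-0.98},{"x":-0.085,"y":0.075,"z":0.17,"rx":0,"ry":0,"rz":-0.98},{"x":-0.085,"y":0.075,"z":0.17,"rx":0,"ry":0,"rz":-0.98},{"x":-0.085,"y":0.075,"z":0.17,"rx":0,"ry":0,"rz":-0.98}])

```text
clock: 24.82
tool_pos: [0.569, 0.1203, 0.1191]
orientation: [180.0, -0.0, -99.3]
force: [-0.8, 0.1, -0.9]
opening: 0.0154
gripper_force: 30.0
```

```bash
python3 - <<'E'
from find import *
go(.568,.121,.027,-99.3)
E
```

```text
t 24.825 pos [0.569  0.1203 0.1191] [ 1.7996e+02 -1.0000e-02 -9.9290e+01] j6 -40.5 F [-0.8  0.1 -0.9] open 0.0154
 shift units now [-0.02  0.04  3.69]  after turn [-0.02  0.05  3.69]  turn units [ 0.01 -0.    0.  ]
```

Emit:
play_rows(motion=[{"x":0,"y":0.04,"z":0.8,"rx":0,"ry":0,"rz":0},{"x":0,"y":0,"z":0.8,"rx":0,"ry":0,"rz":0},{"x":0,"y":0,"z":0.8,"rx":0,"ry":0,"rz":0},{"x":0,"y":0,"z":0.6,"rx":0,"ry":0,"rz":0},{"x":0,"y":0,"z":0.3,"rx":0,"ry":0,"rz":0},{"x":0,"y":0,"z":0.15,"rx":0,"ry":0,"rz":0},{"x":0,"y":0,"z":0.15,"rx":0,"ry":0,"rz":0},{"x":0,"y":0,"z":0,"rx":0,"ry":0,"rz":0},{"x":0,"y":0,"z":0,"rx":0,"ry":0,"rz":0}])

```text
clock: 25.95
tool_pos: [0.5687, 0.1207, 0.0299]
orientation: [-180.0, 0.0, -99.4]
force: [0.5, -0.3, -1.8]
opening: 0.0153
gripper_force: 30.0
```

Emit:
play_rows(motion=[{"x":0,"y":0,"z":0.1,"rx":0,"ry":0,"rz":0},{"x":0,"y":0,"z":0.04,"rx":0,"ry":0,"rz":0},{"x":0,"y":0,"z":0,"rx":0,"ry":0,"rz":0},{"x":0,"y":0,"z":0,"rx":0,"ry":0,"rz":0}])

```text
clock: 26.45
tool_pos: [0.5686, 0.1206, 0.0267]
orientation: [-180.0, 0.0, -99.4]
force: [-2.6, 0.1, 5.7]
opening: 0.0162
gripper_force: 30.0
```

Emit:
play_rows(motion=[{"x":0,"y":0,"z":0,"rx":0,"ry":0,"rz":0},{"x":0,"y":0,"z":0,"rx":0,"ry":0,"rz":0},{"x":0,"y":0,"z":0,"rx":0,"ry":0,"rz":0},{"x":0,"y":0,"z":-0.5,"rx":0,"ry":0,"rz":0},{"x":0,"y":0,"z":-1,"rx":0,"ry":0,"rz":0},{"x":0,"y":0,"z":-1,"rx":0,"ry":0,"rz":0},{"x":0,"y":0,"z":-1,"rx":0,"ry":0,"rz":0}], fingers=0.3)

```text
clock: 27.32
tool_pos: [0.5686, 0.1205, 0.1153]
orientation: [-180.0, 0.0, -99.4]
force: [0.9, -0.1, -0.5]
opening: 0.0572
gripper_force: 0.0
```

```bash
python3 - <<'E'
from find import *
go(.4834,.2628,.05,-11.9);arc(.4834,.2628,.05,-11.9,22)
go(.4834,.2628,.05,-191.9);arc(.4834,.2628,.05,-191.9,24)
E
```

```text
t 27.325 pos [0.5686 0.1205 0.1153] [-1.7996e+02  2.0000e-02 -9.9400e+01] j6 -40.7 F [ 0.9 -0.1 -0.5] open 0.0572
 shift units now [-5.06  4.29  2.61]  after turn [-4.51 -4.87  2.61]  turn units [-1.000e-02 -0.000e+00 -2.188e+01]
arc rows 22 shift [-0.332 -0.02   0.119] turn [-0.    -0.    -0.994]
t 27.325 pos [0.5686 0.1205 0.1153] [-1.7996e+02  2.0000e-02 -9.9400e+01] j6 -40.7 F [ 0.9 -0.1 -0.5] open 0.0572
 shift units now [-5.06  4.29  2.61]  after turn [4.51 4.87 2.61]  turn units [-0.000e+00  1.000e-02  2.312e+01]
arc rows 24 shift [-0.018  0.308  0.109] turn [-0.     0.     0.964]
```

Emit:
play_rows(motion=[{"x":-0.33,"y":-0.02,"z":0,"rx":0,"ry":0,"rz":-0.995},{"x":-0.33,"y":-0.02,"z":0,"rx":0,"ry":0,"rz":-0.995},{"x":-0.33,"y":-0.02,"z":0,"rx":0,"ry":0,"rz":-0.995},{"x":-0.33,"y":-0.02,"z":0,"rx":0,"ry":0,"rz":-0.995},{"x":-0.33,"y":-0.02,"z":0,"rx":0,"ry":0,"rz":-0.995},{"x":-0.33,"y":-0.02,"z":0,"rx":0,"ry":0,"rz":-0.995},{"x":-0.33,"y":-0.02,"z":0,"rx":0,"ry":0,"rz":-0.995},{"x":-0.33,"y":-0.02,"z":0,"rx":0,"ry":0,"rz":-0.995},{"x":-0.33,"y":-0.02,"z":0,"rx":0,"ry":0,"rz":-0.995},{"x":-0.33,"y":-0.02,"z":0,"rx":0,"ry":0,"rz":-0.995},{"x":-0.33,"y":-0.02,"z":0,"rx":0,"ry":0,"rz":-0.995},{"x":-0.33,"y":-0.02,"z":0,"rx":0,"ry":0,"rz":-0.995},{"x":-0.33,"y":-0.02,"z":0,"rx":0,"ry":0,"rz":-0.995},{"x":-0.33,"y":-0.02,"z":0,"rx":0,"ry":0,"rz":-0.995},{"x":-0.33,"y":-0.02,"z":0,"rx":0,"ry":0,"rz":-0.995},{"x":-0.33,"y":-0.02,"z":0,"rx":0,"ry":0,"rz":-0.995},{"x":-0.33,"y":-0.02,"z":0,"rx":0,"ry":0,"rz":-0.995},{"x":-0.33,"y":-0.02,"z":0,"rx":0,"ry":0,"rz":-0.995},{"x":-0.33,"y":-0.02,"z":0,"rx":0,"ry":0,"rz":-0.995},{"x":-0.33,"y":-0.02,"z":0,"rx":0,"ry":0,"rz":-0.995}])

```text
clock: 29.82
tool_pos: [0.5042, 0.259, 0.1145]
orientation: [-180.0, -0.0, -19.7]
force: [0.8, -0.7, -0.1]
opening: 0.0569
gripper_force: 0.0
```

Emit:
play_rows(motion=[{"x":-0.33,"y":-0.02,"z":0,"rx":0,"ry":0,"rz":-0.995},{"x":-0.33,"y":-0.02,"z":0,"rx":0,"ry":0,"rz":-0.995},{"x":0,"y":0,"z":0,"rx":0,"ry":0,"rz":0}])

```text
clock: 30.2
tool_pos: [0.4887, 0.265, 0.1144]
orientation: [-180.0, -0.0, -11.8]
force: [0.4, 0.2, 0.9]
opening: 0.0571
gripper_force: 0.0
```

```bash
cat > chk.py <<'E'
from find import *
def plate(im):
    V=cv2.cvtColor(im,cv2.COLOR_BGR2GRAY).astype(np.float32)
    a=np.radians(-9.3); ax=np.array([np.cos(a),np.sin(a)]); ay=np.array([-ax[1],ax[0]]); st=np.array([.5561,.0588])
    # rectified plate patch at z=.038, 0.25 mm/px ; col = y from +.13 to -.13, row = x from .065 to -.065
    yy,xx=np.meshgrid(np.arange(.13,-.13,-.0005),np.arange(.065,-.065,-.0005))
    P=np.c_[(st+xx.reshape(-1,1)*ax+yy.reshape(-1,1)*ay),np.full(xx.size,.038)]
    p=w2p("top",P).astype(np.float32).reshape(*xx.shape,2)
    return cv2.remap(im,p[...,0],p[...,1],cv2.INTER_CUBIC)
E
python3 - <<'E'
from chk import *
go(.4834,.2628,.004,-11.9)
im=cams.snapshot("top"); cv2.imwrite("pics/top3.png",im)
p=plate(im); S=cv2.cvtColor(p,cv2.COLOR_BGR2HSV)
m=((S[...,1]>35)&(S[...,0]>15)&(S[...,0]<45)).astype(np.uint8)*255; m[:,260:]=0; m[:70]=0; m[190:]=0;m[:,:30]=0
cs,_=cv2.findContours(m,0,2); c=max(cs,key=cv2.contourArea); (u,v),wh,t=cv2.minAreaRect(c); print("brass in heel x,y mm",65-v/2,130-u/2-63,wh,t)
s=cams.snapshot('side')[170:245,270:370]
o=np.zeros((600,520,3),np.uint8); o[:260]=p; o[265:595,:440]=cv2.resize(s,(440,330),interpolation=3)
cv2.imwrite("pics/p3.png",o)
E
```

```text
t 30.2 pos [0.4887 0.265  0.1144] [-1.7995e+02 -3.0000e-02 -1.1840e+01] j6 29.5 F [0.4 0.2 0.9] open 0.0571
 shift units now [-0.19  0.13  4.42]  after turn [-0.19  0.13  4.42]  turn units [-0.01 -0.01  0.02]
brass in heel x,y mm 0.0 23.25 (34.0, 37.0) 90.0
```

View pics/p3.png

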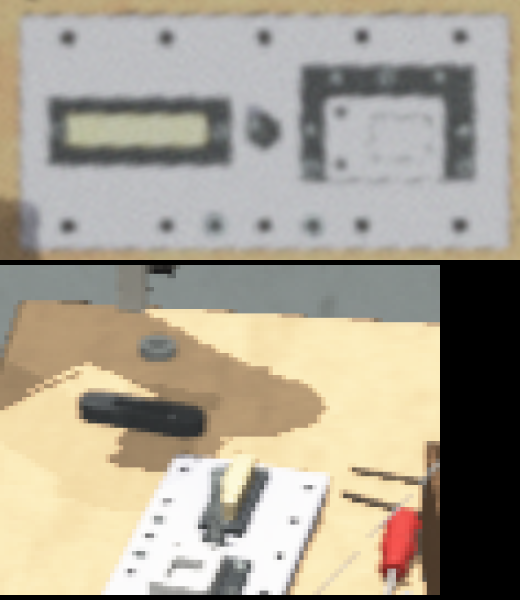

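Emit:
play_rows(motion=[{"x":-0.12,"y":0.1,"z":0.8,"rx":0,"ry":0,"rz":0},{"x":0,"y":0,"z":1,"rx":0,"ry":0,"rz":0},{"x":0,"y":0,"z":1,"rx":0,"ry":0,"rz":0},{"x":0,"y":0,"z":0.9,"rx":0,"ry":0,"rz":0},{"x":0,"y":0,"z":0.4,"rx":0,"ry":0,"rz":0},{"x":0,"y":0,"z":0.25,"rx":0,"ry":0,"rz":0},{"x":0,"y":0,"z":0,"rx":0,"ry":0,"rz":0}])

```text
clock: 31.18
tool_pos: [0.4856, 0.2629, 0.005]
orientation: [-180.0, -0.0, -11.9]
force: [-0.4, 0.1, -0.2]
opening: 0.057
gripper_force: 0.0
```

Emit:
play_rows(motion=[{"x":0,"y":0,"z":0,"rx":0,"ry":0,"rz":0},{"x":0,"y":0,"z":0,"rx":0,"ry":0,"rz":0},{"x":0,"y":0,"z":0,"rx":0,"ry":0,"rz":0},{"x":0,"y":0,"z":0,"rx":0,"ry":0,"rz":0},{"x":0,"y":0,"z":0,"rx":0,"ry":0,"rz":0}], fingers=-1)

```text
clock: 31.8
tool_pos: [0.4856, 0.2631, 0.0052]
orientation: [-180.0, -0.0, -11.8]
force: [-0.8, 0.4, 4.5]
opening: 0.0296
gripper_force: 30.0
```

Emit:
play_rows(motion=[{"x":0,"y":0,"z":-0.5,"rx":0,"ry":0,"rz":0},{"x":0,"y":0,"z":-1,"rx":0,"ry":0,"rz":0},{"x":0,"y":0,"z":-1,"rx":0,"ry":0,"rz":0},{"x":0,"y":0,"z":-1,"rx":0,"ry":0,"rz":0},{"x":0,"y":0,"z":-1,"rx":0,"ry":0,"rz":0},{"x":0,"y":0,"z":-0.7,"rx":0,"ry":0,"rz":0},{"x":0,"y":0,"z":0,"rx":0,"ry":0,"rz":0}])

```text
clock: 32.67
tool_pos: [0.4858, 0.2632, 0.1363]
orientation: [-179.9, -0.1, -11.9]
force: [-0.0, 0.2, -3.2]
opening: 0.0297
gripper_force: 30.0
```

```bash
python3 - <<'E'
from find import *
go(.558,.0588,.13,-99.3);arc(.558,.0588,.13,-99.3,22)
cv2.imwrite("pics/top4.png",cams.snapshot("top"));cv2.imwrite("pics/side4.png",cams.snapshot("side"))
E
```

```text
t 32.675 pos [0.4858 0.2632 0.1363] [-1.7987e+02 -7.0000e-02 -1.1850e+01] j6 29.4 F [-0.   0.2 -3.2] open 0.0297
 shift units now [4.51 7.41 0.24]  after turn [ 7.6  -4.17  0.25]  turn units [-4.000e-02  1.000e-02  2.186e+01]
arc rows 22 shift [0.42  0.112 0.012] turn [-0.002  0.     0.994]
```

Emit:
play_rows(motion=[{"x":0.42,"y":0.11,"z":0,"rx":0,"ry":0,"rz":0.995},{"x":0.42,"y":0.11,"z":0,"rx":0,"ry":0,"rz":0.995},{"x":0.42,"y":0.11,"z":0,"rx":0,"ry":0,"rz":0.995},{"x":0.42,"y":0.11,"z":0,"rx":0,"ry":0,"rz":0.995},{"x":0.42,"y":0.11,"z":0,"rx":0,"ry":0,"rz":0.995},{"x":0.42,"y":0.11,"z":0,"rx":0,"ry":0,"rz":0.995},{"x":0.42,"y":0.11,"z":0,"rx":0,"ry":0,"rz":0.995},{"x":0.42,"y":0.11,"z":0,"rx":0,"ry":0,"rz":0.995},{"x":0.42,"y":0.11,"z":0,"rx":0,"ry":0,"rz":0.995},{"x":0.42,"y":0.11,"z":0,"rx":0,"ry":0,"rz":0.995},{"x":0.42,"y":0.11,"z":0,"rx":0,"ry":0,"rz":0.995},{"x":0.42,"y":0.11,"z":0,"rx":0,"ry":0,"rz":0.995},{"x":0.42,"y":0.11,"z":0,"rx":0,"ry":0,"rz":0.995},{"x":0.42,"y":0.11,"z":0,"rx":0,"ry":0,"rz":0.995},{"x":0.42,"y":0.11,"z":0,"rx":0,"ry":0,"rz":0.995},{"x":0.42,"y":0.11,"z":0,"rx":0,"ry":0,"rz":0.995},{"x":0.42,"y":0.11,"z":0,"rx":0,"ry":0,"rz":0.995},{"x":0.42,"y":0.11,"z":0,"rx":0,"ry":0,"rz":0.995},{"x":0.42,"y":0.11,"z":0,"rx":0,"ry":0,"rz":0.995},{"x":0.42,"y":0.11,"z":0,"rx":0,"ry":0,"rz":0.995}])

```text
clock: 35.28
tool_pos: [0.5712, 0.0818, 0.1333]
orientation: [179.9, -0.1, -91.6]
force: [0.0, 0.0, -2.5]
opening: 0.0297
gripper_force: 30.0
```

Emit:
play_rows(motion=[{"x":0.42,"y":0.11,"z":0,"rx":0,"ry":0,"rz":0.995},{"x":0.42,"y":0.11,"z":0,"rx":0,"ry":0,"rz":0.995},{"x":0,"y":0,"z":0,"rx":0,"ry":0,"rz":0}])

```text
clock: 35.65
tool_pos: [0.5643, 0.0612, 0.1336]
orientation: [179.9, -0.1, -99.4]
force: [0.3, 0.4, -3.7]
opening: 0.0292
gripper_force: 30.0
```

```bash
python3 - <<'E'
from find import *
go(.558,.0588,.043,-99.3)
E
```

```text
t 35.65 pos [0.5643 0.0612 0.1336] [ 1.7988e+02 -6.0000e-02 -9.9440e+01] j6 -35.3 F [ 0.3  0.4 -3.7] open 0.0292
 shift units now [0.13 0.23 3.63]  after turn [0.13 0.23 3.62]  turn units [ 0.03 -0.02 -0.03]
```

Emit:
play_rows(motion=[{"x":0.12,"y":0.23,"z":0,"rx":0.03,"ry":-0.02,"rz":-0.03},{"x":0,"y":0,"z":0.8,"rx":0,"ry":0,"rz":0},{"x":0,"y":0,"z":0.8,"rx":0,"ry":0,"rz":0},{"x":0,"y":0,"z":0,"rx":0,"ry":0,"rz":0},{"x":0,"y":0,"z":0,"rx":0,"ry":0,"rz":0}])

```text
clock: 36.28
tool_pos: [0.5596, 0.0602, 0.0954]
orientation: [-179.8, 0.1, -99.2]
force: [0.7, 0.3, -3.0]
opening: 0.0297
gripper_force: 30.0
```

```bash
python3 - <<'E'
from chk import *
go(.558,.0588,.043,-99.3)
t=cams.snapshot("top");s=cams.snapshot("side")
o=np.zeros((600,800,3),np.uint8); o[:,:390]=cv2.resize(t[180:280,265:330],(390,600),interpolation=3); o[:600,400:]=cv2.resize(s[195:270,285:335],(400,600),interpolation=3)
cv2.imwrite("pics/p4.png",o)
E
```

```text
t 36.275 pos [0.5596 0.0602 0.0954] [-1.7985e+02  8.0000e-02 -9.9230e+01] j6 -35.3 F [ 0.7  0.3 -3. ] open 0.0297
 shift units now [0.07 0.06 2.09]  after turn [0.07 0.05 2.1 ]  turn units [-0.04  0.02  0.02]
```

View pics/p4.png

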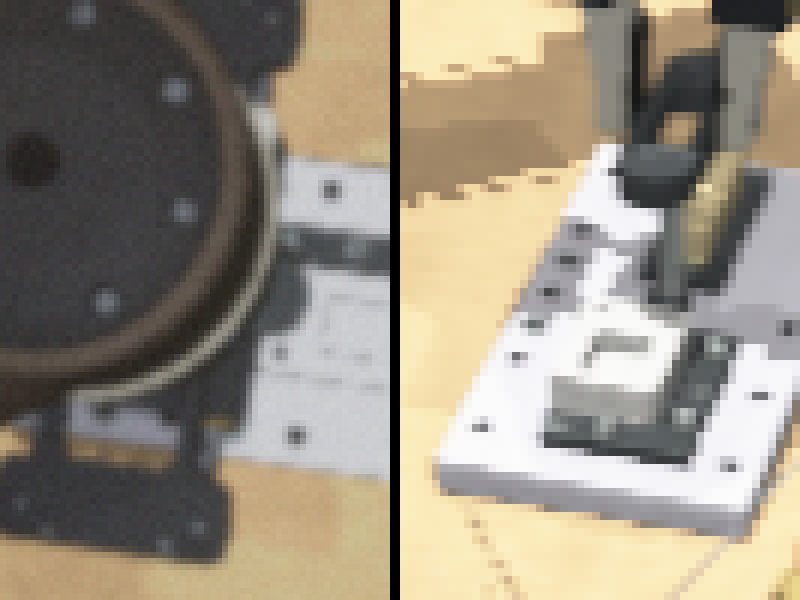

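```bash
python3 - <<'E'
from chk import *
f=lambda P:((w2p("side",P)-[285,195])*8+[400,0]).round(0).tolist()
print("stud tip",f([[.5561,.0588,.082]]),"foot",f([[.5561,.0588,.024]]))
a=np.radians(-9.3); ax=np.array([np.cos(a),np.sin(a)]); ay=np.array([-ax[1],ax[0]]); c=np.array([.5596-.002,.0602])
zb=.0954-.0052
for n,(x,y,z) in dict(endtop=(0,-52,14),slotnear_t=(0,-25,14),slotfar_t=(0,25,14),slotL_t=(-8,0,14),slotR_t=(8,0,14),endbot=(0,-52,0),L=(-15,-30,14),R=(15,-30,14)).items():
    q=c+ax*x/1e3+ay*y/1e3; print(n,f([[*q,zb+z/1e3]]))
E
```

```text
stud tip [[665.0, 164.0]] foot [[661.0, 293.0]]
endtop [[638.0, 178.0]]
slotnear_t [[656.0, 143.0]]
slotfar_t [[687.0, 82.0]]
slotL_t [[651.0, 109.0]]
slotR_t [[692.0, 115.0]]
endbot [[637.0, 210.0]]
L [[614.0, 144.0]]
R [[691.0, 155.0]]
```

```bash
python3 - <<'E'
from chk import *
s=cams.snapshot("side"); V=cv2.cvtColor(s,cv2.COLOR_BGR2GRAY)
print("cols 308-328")
for r in (214,215,216,217,218,219,222,224,226,228): print(r,V[r,308:329])
a=np.radians(-9.3); ax=np.array([np.cos(a),np.sin(a)]); ay=np.array([-ax[1],ax[0]]); c=np.array([.5596-.002,.0602]); zb=.0902
print("stud axis",w2p("side",[[.5561,.0588,z] for z in (.05,.065,.08)]).round(1).tolist())
for x in(-15,15): print(x,w2p("side",[[*(c+ax*x/1e3+ay*y/1e3),zb+.014] for y in (-37,-30)]).round(1).tolist(),w2p("side",[[*(c+ax*x/1e3+ay*y/1e3),zb] for y in (-37,-30)]).round(1).tolist())
E
```

```text
cols 308-328
214 [163 228 250 238 156  91  92  98 103 103 101 110 115  97  65  54 123 166
 167 149 136]
215 [234 246 251 228 104  91  93  93  93  94  94  96  96  82  50  96 152 171
 166 143 149]
216 [227 247 224 115  58  77  91  92  91  92  92  91  81  60  56 129 173 176
 154 106 106]
217 [243 246 247 227 123  55  57  62  69  69  62  55  50  43  97 155 175 169
 138  91  73]
218 [246 246 246 226 129  50  52  53  55  53  50  48  44  71 198 225 174 154
 117  88  68]
219 [247 246 245 232 156  49  50  52  51  51  48  48  44  97 164 185 185 163
  99  79  63]
222 [225 246 246 246 246 245 245 247 242 190 103 113 134 150 152 141 117  88
  66  63  66]
224 [138 159 171 225 246 245 227 187 172 116 103 113 127 136 136 120  90  70
  62  66 133]
226 [164 217 244 223 162 160 160 134  78  82 104 114 124 129 128 104  67  63
  67 135 181]
228 [218 246 248 247 231 173 139  85  56  79 106 103  92  89  75  61  54  54
 128 179 184]
stud axis [[317.9, 224.4], [318.0, 220.3], [318.2, 216.1]]
-15 [[311.2, 214.1], [311.7, 213.0]] [[311.0, 218.1], [311.6, 217.0]]
15 [[320.8, 215.5], [321.4, 214.4]] [[320.7, 219.5], [321.2, 218.4]]
```

Emit:
play_rows(motion=[{"x":0.05,"y":0.04,"z":0.3,"rx":-0.03,"ry":0.02,"rz":0.02},{"x":0,"y":0,"z":0.4,"rx":0,"ry":0,"rz":0},{"x":0,"y":0,"z":0.3,"rx":0,"ry":0,"rz":0},{"x":0,"y":0,"z":0,"rx":0,"ry":0,"rz":0}])

```text
clock: 36.92
tool_pos: [0.5575, 0.0586, 0.0688]
orientation: [179.9, -0.1, -99.4]
force: [0.6, -0.2, -3.0]
opening: 0.0294
gripper_force: 30.0
```

Emit:
play_rows(motion=[{"x":0,"y":0,"z":0.4,"rx":0,"ry":0,"rz":0},{"x":0,"y":0,"z":0.35,"rx":0,"ry":0,"rz":0},{"x":0,"y":0,"z":0.12,"rx":0,"ry":0,"rz":0},{"x":0,"y":0,"z":0,"rx":0,"ry":0,"rz":0},{"x":0,"y":0,"z":0,"rx":0,"ry":0,"rz":0}])

```text
clock: 37.55
tool_pos: [0.5583, 0.0589, 0.0483]
orientation: [-180.0, 0.0, -99.4]
force: [0.0, 0.6, -3.9]
opening: 0.0296
gripper_force: 30.0
```

Emit:
play_rows(motion=[{"x":0,"y":0,"z":0.12,"rx":0,"ry":0,"rz":0},{"x":0,"y":0,"z":0.06,"rx":0,"ry":0,"rz":0},{"x":0,"y":0,"z":0,"rx":0,"ry":0,"rz":0},{"x":0,"y":0,"z":0,"rx":0,"ry":0,"rz":0}])

```text
clock: 38.05
tool_pos: [0.5581, 0.0589, 0.0436]
orientation: [-180.0, -0.0, -99.4]
force: [0.9, -1.0, -3.3]
opening: 0.0298
gripper_force: 30.0
```

Emit:
play_rows(motion=[{"x":0,"y":0,"z":0.04,"rx":0,"ry":0,"rz":0},{"x":0,"y":0,"z":0.02,"rx":0,"ry":0,"rz":0},{"x":0,"y":0,"z":0,"rx":0,"ry":0,"rz":0}])

```text
clock: 38.42
tool_pos: [0.5583, 0.0589, 0.0432]
orientation: [-180.0, 0.0, -99.3]
force: [-3.8, -0.2, 8.5]
opening: 0.0293
gripper_force: 30.0
```

Emit:
play_rows(motion=[{"x":0,"y":0,"z":0,"rx":0,"ry":0,"rz":0},{"x":0,"y":0,"z":0,"rx":0,"ry":0,"rz":0},{"x":0,"y":0,"z":0,"rx":0,"ry":0,"rz":0},{"x":0,"y":0,"z":-0.4,"rx":0,"ry":0,"rz":0},{"x":0,"y":0,"z":-1,"rx":0,"ry":0,"rz":0},{"x":0,"y":0,"z":-1,"rx":0,"ry":0,"rz":0},{"x":0,"y":0,"z":-1,"rx":0,"ry":0,"rz":0}], fingers=0.3)

```text
clock: 39.3
tool_pos: [0.5582, 0.0589, 0.1286]
orientation: [-180.0, 0.0, -99.4]
force: [1.0, 0.4, 0.0]
opening: 0.0571
gripper_force: 0.0
```

```bash
python3 - <<'E'
from find import *
go(.4857,.3825,.13,-50);arc(.4857,.3825,.13,-50,16)
E
```

```text
t 39.3 pos [0.5582 0.0589 0.1286] [-1.7997e+02  1.0000e-02 -9.9360e+01] j6 -35.4 F [1.  0.4 0. ] open 0.0571
 shift units now [-12.3    4.97  -0.06]  after turn [-11.78  -6.1   -0.06]  turn units [-1.000e-02 -0.000e+00 -1.234e+01]
arc rows 16 shift [-0.854 -0.04  -0.004] turn [-0.001 -0.    -0.771]
```

```bash
python3 - <<'E'
from chk import *
arc(.4857,.3825,.1286,-9.4,23)
t=cams.snapshot("top"); cv2.imwrite("pics/top5.png",t)
E
```

```text
arc rows 23 shift [-0.59 -0.25  0.  ] turn [-0.    -0.    -0.978]
```

Emit:
play_rows(motion=[{"x":-0.59,"y":-0.25,"z":0,"rx":0,"ry":0,"rz":-0.98},{"x":-0.59,"y":-0.25,"z":0,"rx":0,"ry":0,"rz":-0.98},{"x":-0.59,"y":-0.25,"z":0,"rx":0,"ry":0,"rz":-0.98},{"x":-0.59,"y":-0.25,"z":0,"rx":0,"ry":0,"rz":-0.98},{"x":-0.59,"y":-0.25,"z":0,"rx":0,"ry":0,"rz":-0.98},{"x":-0.59,"y":-0.25,"z":0,"rx":0,"ry":0,"rz":-0.98},{"x":-0.59,"y":-0.25,"z":0,"rx":0,"ry":0,"rz":-0.98},{"x":-0.59,"y":-0.25,"z":0,"rx":0,"ry":0,"rz":-0.98},{"x":-0.59,"y":-0.25,"z":0,"rx":0,"ry":0,"rz":-0.98},{"x":-0.59,"y":-0.25,"z":0,"rx":0,"ry":0,"rz":-0.98},{"x":-0.59,"y":-0.25,"z":0,"rx":0,"ry":0,"rz":-0.98},{"x":-0.59,"y":-0.25,"z":0,"rx":0,"ry":0,"rz":-0.98},{"x":-0.59,"y":-0.25,"z":0,"rx":0,"ry":0,"rz":-0.98},{"x":-0.59,"y":-0.25,"z":0,"rx":0,"ry":0,"rz":-0.98},{"x":-0.59,"y":-0.25,"z":0,"rx":0,"ry":0,"rz":-0.98},{"x":-0.59,"y":-0.25,"z":0,"rx":0,"ry":0,"rz":-0.98},{"x":-0.59,"y":-0.25,"z":0,"rx":0,"ry":0,"rz":-0.98},{"x":-0.59,"y":-0.25,"z":0,"rx":0,"ry":0,"rz":-0.98},{"x":-0.59,"y":-0.25,"z":0,"rx":0,"ry":0,"rz":-0.98},{"x":-0.59,"y":-0.25,"z":0,"rx":0,"ry":0,"rz":-0.98}])

```text
clock: 41.85
tool_pos: [0.5325, 0.3543, 0.1276]
orientation: [-180.0, -0.0, -20.8]
force: [-0.6, 0.5, 0.3]
opening: 0.0572
gripper_force: 0.0
```

Emit:
play_rows(motion=[{"x":-0.59,"y":-0.25,"z":0,"rx":0,"ry":0,"rz":-0.98},{"x":-0.59,"y":-0.25,"z":0,"rx":0,"ry":0,"rz":-0.98},{"x":-0.59,"y":-0.25,"z":0,"rx":0,"ry":0,"rz":-0.98},{"x":0,"y":0,"z":0,"rx":0,"ry":0,"rz":0}])

```text
clock: 42.35
tool_pos: [0.4955, 0.3853, 0.1277]
orientation: [-180.0, -0.0, -9.1]
force: [0.7, 1.1, 0.4]
opening: 0.0572
gripper_force: 0.0
```

```bash
python3 - <<'E'
from chk import *
go(.4857,.3825,.003,-9.4)
t=cams.snapshot("top");cv2.imwrite("pics/top6.png",t); s=cams.snapshot("side")
p=plate(t)
o=np.zeros((600,520,3),np.uint8); o[:260]=p; o[265:595,:440]=cv2.resize(s[185:260,270:370],(440,330),interpolation=3)
cv2.imwrite("pics/p6.png",o)
E
```

```text
t 42.35 pos [0.4955 0.3853 0.1277] [-1.7997e+02 -2.0000e-02 -9.1300e+00] j6 25.2 F [0.7 1.1 0.4] open 0.0572
 shift units now [-0.37  0.18  4.99]  after turn [-0.37  0.17  4.99]  turn units [-0.01 -0.    0.07]
```

View pics/p6.png

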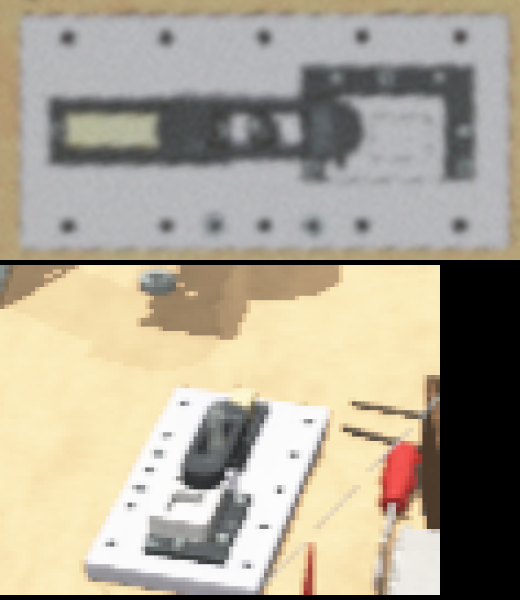

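Emit:
play_rows(motion=[{"x":-0.37,"y":0.17,"z":0.5,"rx":0,"ry":0,"rz":0.07},{"x":0,"y":0,"z":1,"rx":0,"ry":0,"rz":0},{"x":0,"y":0,"z":1,"rx":0,"ry":0,"rz":0},{"x":0,"y":0,"z":1,"rx":0,"ry":0,"rz":0},{"x":0,"y":0,"z":0.9,"rx":0,"ry":0,"rz":0},{"x":0,"y":0,"z":0.3,"rx":0,"ry":0,"rz":0},{"x":0,"y":0,"z":0.2,"rx":0,"ry":0,"rz":0},{"x":0,"y":0,"z":0,"rx":0,"ry":0,"rz":0}])

```text
clock: 43.45
tool_pos: [0.4863, 0.382, 0.0048]
orientation: [-180.0, -0.0, -9.5]
force: [-0.3, 0.2, 1.8]
opening: 0.0572
gripper_force: 0.0
```

```bash
python3 - <<'E'
from chk import *
go(.4857,.3825,.003,-9.4)
im=cv2.imread("pics/top6.png"); V=cv2.cvtColor(im,cv2.COLOR_BGR2GRAY).astype(np.float32)
a=np.radians(-9.3); ax=np.array([np.cos(a),np.sin(a)]); ay=np.array([-ax[1],ax[0]]); st=np.array([.5561,.0588])
xs=np.arange(-.026,.0265,.001)
for nm,ys,z in(("strap bridging y 27..32",(.027,.029,.031),.052),("strap y-31..",(-.031,-.029,-.027),.052),("slot",(.018,.016,-.016,-.018,.014,-.014),.052)):
    g=[]
    for y in ys:
        p=w2p("top",[np.r_[st+ax*x+ay*y,z] for x in xs]).astype(np.float32); g.append(cv2.remap(V,p[:,0][None],p[:,1][None],1)[0])
    print(nm,np.mean(g,0).astype(int))
E
```

```text
t 43.45 pos [0.4863 0.382  0.0048] [-1.7999e+02 -1.0000e-02 -9.5000e+00] j6 24.3 F [-0.3  0.2  1.8] open 0.0572
 shift units now [-0.03 -0.02  0.07]  after turn [-0.03 -0.02  0.07]  turn units [-0.   -0.   -0.03]
strap bridging y 27..32 [184 184 183 182 180 173 164 146 125 106  89  78  76  75  77  79  81  84
  84  83  81  78  76  75  76  75  74  73  74  75  75  74  74  75  75  75
  76  77  79  86  95 108 125 141 156 169 176 181 182 183 183 184 184]
strap y-31.. [139 123 112 103 105 107 108 109 107 103  97  90  83  83  84  85  87  88
  89  90  90  90  90  91  91  93  93  92  91  92  94  93  92  91  88  86
  84  81  78  74  72  70  68  71  73  73  74  75  75  75  73  72  73]
slot [182 182 182 183 181 178 174 166 156 140 122 107  92  83  79  76  79  84
  93 103 114 125 134 139 144 145 146 145 143 138 132 126 115 104  92  81
  77  76  78  87  98 114 132 147 161 170 176 180 180 181 181 182 182]
```

Emit:
play_rows(motion=[{"x":0,"y":0,"z":0,"rx":0,"ry":0,"rz":0},{"x":0,"y":0,"z":0,"rx":0,"ry":0,"rz":0},{"x":0,"y":0,"z":0,"rx":0,"ry":0,"rz":0},{"x":0,"y":0,"z":0,"rx":0,"ry":0,"rz":0}], fingers=-1)

```text
clock: 43.95
tool_pos: [0.4863, 0.3822, 0.0049]
orientation: [-180.0, -0.0, -9.5]
force: [-1.0, 0.2, 2.0]
opening: 0.03
gripper_force: 30.0
```

Emit:
play_rows(motion=[{"x":0,"y":0,"z":0,"rx":0,"ry":0,"rz":0},{"x":0,"y":0,"z":0,"rx":0,"ry":0,"rz":0},{"x":0,"y":0,"z":0,"rx":0,"ry":0,"rz":0},{"x":0,"y":0,"z":-0.4,"rx":0,"ry":0,"rz":0},{"x":0,"y":0,"z":-0.5,"rx":0,"ry":0,"rz":0}], fingers=0.3)

```text
clock: 44.58
tool_pos: [0.4862, 0.3819, 0.0277]
orientation: [180.0, 0.0, -9.5]
force: [0.5, -0.6, -0.6]
opening: 0.057
gripper_force: 0.0
```

Emit:
play_rows(motion=[{"x":0,"y":0,"z":0,"rx":0,"ry":0,"rz":1},{"x":0,"y":0,"z":0,"rx":0,"ry":0,"rz":1},{"x":0,"y":0,"z":0,"rx":0,"ry":0,"rz":1},{"x":0,"y":0,"z":0,"rx":0,"ry":0,"rz":1},{"x":0,"y":0,"z":0,"rx":0,"ry":0,"rz":1},{"x":0,"y":0,"z":0,"rx":0,"ry":0,"rz":1},{"x":0,"y":0,"z":0,"rx":0,"ry":0,"rz":1},{"x":0,"y":0,"z":0,"rx":0,"ry":0,"rz":1},{"x":0,"y":0,"z":0,"rx":0,"ry":0,"rz":1},{"x":0,"y":0,"z":0,"rx":0,"ry":0,"rz":1},{"x":0,"y":0,"z":0,"rx":0,"ry":0,"rz":1},{"x":0,"y":0,"z":0,"rx":0,"ry":0,"rz":1},{"x":0,"y":0,"z":0,"rx":0,"ry":0,"rz":1},{"x":0,"y":0,"z":0,"rx":0,"ry":0,"rz":1},{"x":0,"y":0,"z":0,"rx":0,"ry":0,"rz":1},{"x":0,"y":0,"z":0,"rx":0,"ry":0,"rz":1},{"x":0,"y":0,"z":0,"rx":0,"ry":0,"rz":1},{"x":0,"y":0,"z":0,"rx":0,"ry":0,"rz":1},{"x":0,"y":0,"z":0,"rx":0,"ry":0,"rz":1},{"x":0,"y":0,"z":0,"rx":0,"ry":0,"rz":1}])

```text
clock: 47.08
tool_pos: [0.4865, 0.3823, 0.0283]
orientation: [-180.0, 0.1, -89.6]
force: [0.2, 0.2, -0.1]
opening: 0.057
gripper_force: 0.0
```

Emit:
play_rows(motion=[{"x":0,"y":0,"z":0,"rx":0,"ry":0,"rz":1},{"x":0,"y":0,"z":0,"rx":0,"ry":0,"rz":1},{"x":0,"y":0,"z":0,"rx":0,"ry":0,"rz":0.5},{"x":0,"y":0,"z":0,"rx":0,"ry":0,"rz":0}])

```text
clock: 47.58
tool_pos: [0.4863, 0.3822, 0.0276]
orientation: [-180.0, 0.0, -99.5]
force: [-0.8, 0.2, 0.2]
opening: 0.0569
gripper_force: 0.0
```

```bash
python3 - <<'E'
from chk import *
go(.4863,.382,.004,-99.4)
E
```

```text
t 47.575 pos [0.4863 0.3822 0.0276] [-1.7998e+02  4.0000e-02 -9.9450e+01] j6 -65.7 F [-0.8  0.2  0.2] open 0.0569
 shift units now [0.01 0.   0.95]  after turn [0.01 0.   0.95]  turn units [-0.    0.01 -0.01]
```

```bash
python3 - <<'E'
from chk import *
s=cams.snapshot("side");t=cams.snapshot("top")
o=np.zeros((400,800,3),np.uint8); o[:,:395]=cv2.resize(s[165:215,280:330],(395,400),interpolation=3);o[:,400:]=cv2.resize(t[235:295,130:190],(400,400),interpolation=3)
cv2.imwrite("pics/w.png",o); print(w2p("side",[.4843,.382,.01]),w2p("top",[.4843,.382,.01]))
E
```

```text
[[304.96808533 187.48348025]] [[157.66673214 262.62065457]]
```

View pics/w.png

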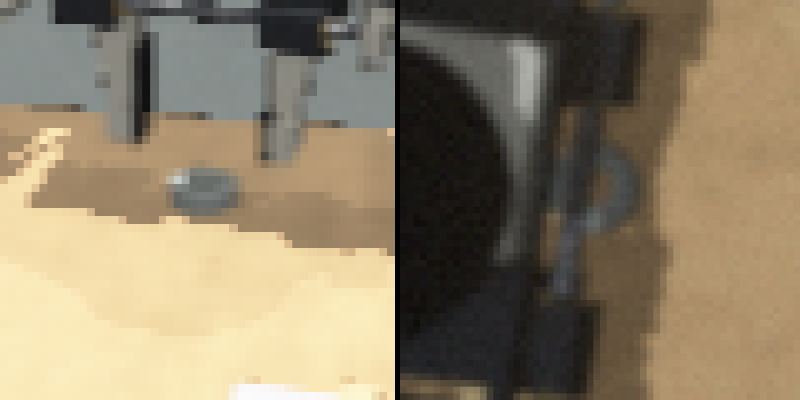

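Emit:
play_rows(motion=[{"x":0,"y":0,"z":0.5,"rx":0,"ry":0,"rz":0},{"x":0,"y":0,"z":0.4,"rx":0,"ry":0,"rz":0},{"x":0,"y":0,"z":0,"rx":0,"ry":0,"rz":0},{"x":0,"y":0,"z":0,"rx":0,"ry":0,"rz":0}])

```text
clock: 48.18
tool_pos: [0.4862, 0.3819, 0.0043]
orientation: [180.0, -0.0, -99.5]
force: [-0.2, -0.1, -1.1]
opening: 0.0572
gripper_force: 0.0
```

Emit:
play_rows(motion=[{"x":0,"y":0,"z":0,"rx":0,"ry":0,"rz":0},{"x":0,"y":0,"z":0,"rx":0,"ry":0,"rz":0},{"x":0,"y":0,"z":0,"rx":0,"ry":0,"rz":0},{"x":0,"y":0,"z":0,"rx":0,"ry":0,"rz":0},{"x":0,"y":0,"z":0,"rx":0,"ry":0,"rz":0}], fingers=-1)

```text
clock: 48.8
tool_pos: [0.4862, 0.382, 0.0048]
orientation: [-180.0, 0.0, -99.5]
force: [-0.6, -0.0, 2.6]
opening: 0.0302
gripper_force: 30.0
```

Emit:
play_rows(motion=[{"x":0,"y":0,"z":-0.5,"rx":0,"ry":0,"rz":0},{"x":0,"y":0,"z":-1,"rx":0,"ry":0,"rz":0},{"x":0,"y":0,"z":-1,"rx":0,"ry":0,"rz":0},{"x":0,"y":0,"z":-1,"rx":0,"ry":0,"rz":0},{"x":0,"y":0,"z":-1,"rx":0,"ry":0,"rz":0},{"x":0,"y":0,"z":-0.5,"rx":0,"ry":0,"rz":0}])

```text
clock: 49.55
tool_pos: [0.4866, 0.3825, 0.1317]
orientation: [-179.9, 0.1, -99.5]
force: [0.1, 0.3, -0.5]
opening: 0.0306
gripper_force: 30.0
```

```bash
python3 - <<'E'
from chk import *
go(.5583,.0588,.13,-99.4)
s=cams.snapshot("side"); cv2.imwrite("pics/side7.png",s)
E
```

```text
t 49.55 pos [0.4866 0.3825 0.1317] [-1.7993e+02  1.3000e-01 -9.9480e+01] j6 -65.7 F [ 0.1  0.3 -0.5] open 0.0306
 shift units now [12.3  -4.96  0.05]  after turn [12.3  -4.94  0.07]  turn units [-0.02  0.03 -0.02]
```

Emit:
play_rows(motion=[{"x":0.945,"y":-0.38,"z":0,"rx":0,"ry":0,"rz":0},{"x":0.945,"y":-0.38,"z":0,"rx":0,"ry":0,"rz":0},{"x":0.945,"y":-0.38,"z":0,"rx":0,"ry":0,"rz":0},{"x":0.945,"y":-0.38,"z":0,"rx":0,"ry":0,"rz":0},{"x":0.945,"y":-0.38,"z":0,"rx":0,"ry":0,"rz":0},{"x":0.945,"y":-0.38,"z":0,"rx":0,"ry":0,"rz":0},{"x":0.945,"y":-0.38,"z":0,"rx":0,"ry":0,"rz":0},{"x":0.945,"y":-0.38,"z":0,"rx":0,"ry":0,"rz":0},{"x":0.945,"y":-0.38,"z":0,"rx":0,"ry":0,"rz":0},{"x":0.945,"y":-0.38,"z":0,"rx":0,"ry":0,"rz":0},{"x":0.945,"y":-0.38,"z":0,"rx":0,"ry":0,"rz":0},{"x":0.945,"y":-0.38,"z":0,"rx":0,"ry":0,"rz":0},{"x":0.945,"y":-0.38,"z":0,"rx":0,"ry":0,"rz":0},{"x":0,"y":0,"z":0,"rx":0,"ry":0,"rz":0},{"x":0,"y":0,"z":0,"rx":0,"ry":0,"rz":0}])

```text
clock: 51.48
tool_pos: [0.5572, 0.0581, 0.1295]
orientation: [180.0, 0.0, -99.5]
force: [0.3, 0.7, -1.3]
opening: 0.03
gripper_force: 30.0
```

```bash
python3 - <<'E'
from chk import *
go(.5583,.0588,.1,-99.4)
# stud tip position in the top picture taken with the strap on: brightness around it, rectified at z=.080
im=cv2.imread("pics/top6.png").astype(np.float32); V=cv2.cvtColor(im,cv2.COLOR_BGR2GRAY)
a=np.radians(-9.3); ax=np.array([np.cos(a),np.sin(a)]); ay=np.array([-ax[1],ax[0]]); st=np.array([.5561,.0588])
print(w2p("top",[[*st,.04],[*st,.08]]).round(1))
print("rows 222-236, cols 284-312"); print(V[222:236,284:312].astype(int))
im0=cv2.cvtColor(cv2.imread("pics/top2.png"),cv2.COLOR_BGR2GRAY); print("no strap"); print(im0[222:236,288:306])
E
```

```text
t 51.475 pos [0.5572 0.0581 0.1295] [180.     0.   -99.54] j6 -35.5 F [ 0.3  0.7 -1.3] open 0.03
 shift units now [-0.03 -0.04  1.18]  after turn [-0.03 -0.04  1.18]  turn units [ 0.    0.   -0.04]
[[294.8 228.4]
 [293.6 227.3]]
rows 222-236, cols 284-312
[[ 75  72  69  75  73  73  79  85  83  87  98 102 100 103 111 116 130 135
  144 143 125  96  73  74  74  72  71  73]
 [ 77  68  65  68  70  72  79  74  75  74  76  74  80  75  81  86  91  98
   98 102  92  82  68  71  67  66  67  70]
 [ 71  66  63  67  75  89 106 102  92  76  70  68  66  71  75  73  76  77
   77  78  78  73  74  72  73  72  76  75]
 [ 73  68  75  76  88 124 151 155 140 108  83  69  64  76  89  97  91  86
   85  84  74  76  74  79  80  82  80  78]
 [ 71  72  91  99 106 142 173 172 147 119 111  88  75  77 113 141 143 138
  131 117  84  65  75  84  88  90  87  78]
 [ 71  71  91 107 121 153 175 168 144 129 126 100  78  77 101 135 164 171
  169 150  99  71  76  91  95  94  89  80]
 [ 72  67  91 110 121 163 176 164 133 115 114  96  84  76  88 127 169 184
  175 156 104  74  78  95  99 100  92  81]
 [ 68  74  82  89 109 151
[... 1154 characters left out ...]
201 209 206 195 155 111]
 [141 176 199 190 160 148 145 118  95  96 124 163 197 208 204 185 141 100]
 [147 185 200 189 154 134 131 113  96  90 102 142 193 208 202 183 128 102]
 [147 193 206 189 149 118 109 104 100  89 100 146 194 207 204 182 129 122]
 [149 194 206 194 158 117 103 102  96  93 104 155 196 205 200 184 133 132]
 [143 193 207 202 181 150 112  97  95 109 136 173 200 208 201 181 127 116]
 [155 194 204 208 197 182 151 126 124 154 182 199 206 207 201 175 121  97]
 [165 201 206 207 208 201 188 173 180 192 201 207 207 204 196 162 113  90]
 [175 200 208 211 209 207 202 198 200 205 207 205 207 202 190 153 106  90]
 [193 204 208 208 209 207 205 206 207 208 207 206 208 201 185 137  98  94]]
```

Emit:
play_rows(motion=[{"x":-0.03,"y":-0.04,"z":0.6,"rx":0,"ry":0,"rz":-0.04},{"x":0,"y":0,"z":0.6,"rx":0,"ry":0,"rz":0},{"x":0,"y":0,"z":0.4,"rx":0,"ry":0,"rz":0},{"x":0,"y":0,"z":0.2,"rx":0,"ry":0,"rz":0},{"x":0,"y":0,"z":0,"rx":0,"ry":0,"rz":0},{"x":0,"y":0,"z":0,"rx":0,"ry":0,"rz":0}])

```text
clock: 52.22
tool_pos: [0.5588, 0.0594, 0.0849]
orientation: [-180.0, 0.0, -99.3]
force: [0.7, -0.5, -0.5]
opening: 0.0299
gripper_force: 30.0
```

Emit:
play_rows(motion=[{"x":0.02,"y":0.02,"z":0.2,"rx":0,"ry":0,"rz":0},{"x":0,"y":0,"z":0.2,"rx":0,"ry":0,"rz":0},{"x":0,"y":0,"z":0.2,"rx":0,"ry":0,"rz":0},{"x":0,"y":0,"z":0,"rx":0,"ry":0,"rz":0},{"x":0,"y":0,"z":0,"rx":0,"ry":0,"rz":0}])

```text
clock: 52.85
tool_pos: [0.558, 0.0588, 0.0696]
orientation: [-180.0, -0.0, -99.3]
force: [0.5, 0.5, -0.1]
opening: 0.0298
gripper_force: 30.0
```

Emit:
play_rows(motion=[{"x":0,"y":0,"z":0.2,"rx":0,"ry":0,"rz":0},{"x":0,"y":0,"z":0.2,"rx":0,"ry":0,"rz":0},{"x":0,"y":0,"z":0,"rx":0,"ry":0,"rz":0},{"x":0,"y":0,"z":0,"rx":0,"ry":0,"rz":0}])

```text
clock: 53.35
tool_pos: [0.5579, 0.0588, 0.0595]
orientation: [180.0, -0.0, -99.3]
force: [-0.1, -0.8, -1.1]
opening: 0.0303
gripper_force: 30.0
```

Emit:
play_rows(motion=[{"x":0,"y":0,"z":0.06,"rx":0,"ry":0,"rz":0},{"x":0,"y":0,"z":0.04,"rx":0,"ry":0,"rz":0},{"x":0,"y":0,"z":0,"rx":0,"ry":0,"rz":0},{"x":0,"y":0,"z":0,"rx":0,"ry":0,"rz":0}])

```text
clock: 53.85
tool_pos: [0.5579, 0.0588, 0.0571]
orientation: [-180.0, 0.0, -99.3]
force: [0.2, -0.2, -0.4]
opening: 0.0302
gripper_force: 30.0
```

Emit:
play_rows(motion=[{"x":0,"y":0,"z":0,"rx":0,"ry":0,"rz":0},{"x":0,"y":0,"z":0,"rx":0,"ry":0,"rz":0},{"x":0,"y":0,"z":0,"rx":0,"ry":0,"rz":0},{"x":0,"y":0,"z":-0.4,"rx":0,"ry":0,"rz":0},{"x":0,"y":0,"z":-1,"rx":0,"ry":0,"rz":0},{"x":0,"y":0,"z":-1,"rx":0,"ry":0,"rz":0},{"x":0,"y":0,"z":-1,"rx":0,"ry":0,"rz":0},{"x":0,"y":0,"z":-1,"rx":0,"ry":0,"rz":0}], fingers=0.3)

```text
clock: 54.85
tool_pos: [0.5579, 0.0588, 0.1688]
orientation: [-180.0, 0.0, -99.3]
force: [1.3, 0.6, 0.4]
opening: 0.0567
gripper_force: 0.0
```

Emit:
play_rows(motion=[{"x":-1,"y":0,"z":-0.3,"rx":0,"ry":0,"rz":0},{"x":-1,"y":0,"z":0,"rx":0,"ry":0,"rz":0},{"x":-1,"y":0,"z":0,"rx":0,"ry":0,"rz":0},{"x":-1,"y":0,"z":0,"rx":0,"ry":0,"rz":0},{"x":-1,"y":0,"z":0,"rx":0,"ry":0,"rz":0},{"x":-1,"y":0,"z":0,"rx":0,"ry":0,"rz":0},{"x":-1,"y":0,"z":0,"rx":0,"ry":0,"rz":0},{"x":-1,"y":0,"z":0,"rx":0,"ry":0,"rz":0},{"x":-1,"y":0,"z":0,"rx":0,"ry":0,"rz":0},{"x":-1,"y":0,"z":0,"rx":0,"ry":0,"rz":0},{"x":0,"y":0,"z":0,"rx":0,"ry":0,"rz":0},{"x":0,"y":0,"z":0,"rx":0,"ry":0,"rz":0}])

```text
clock: 56.35
tool_pos: [0.5983, 0.3057, 0.1743]
orientation: [180.0, -0.0, -99.3]
force: [0.0, -0.6, 0.3]
opening: 0.0569
gripper_force: 0.0
```

```bash
python3 - <<'E'
from find import *
go(.5583,.0588,.1,-99.4)
im=cams.snapshot("top"); cv2.imwrite("pics/top8.png",im); V=cv2.cvtColor(im,cv2.COLOR_BGR2GRAY)
print(w2p("top",[[.5561,.0588,.062],[.5561,.0588,.08]]).round(1)); print("rows 218-238, cols 282-312"); print(V[218:239,283:306])
g,h=masks(im); low=h[...,1]<55; s=V.astype(int)
a=np.radians(-9.3); ax=np.array([np.cos(a),np.sin(a)]); ay=np.array([-ax[1],ax[0]])
xs=np.arange(-.026,.0265,.001)
def pr(f,z): 
    p=w2p("top",[np.r_[f(x),z] for x in xs]).astype(np.float32); return cv2.remap(V,p[:,0][None],p[:,1][None],1)[0]
st=np.array([.5561,.0588])
print("x prof z62",pr(lambda x:st+ax*x,.062)); print("y prof z62",pr(lambda x:st+ay*x,.062))
E
```

```text
t 56.35 pos [0.5983 0.3057 0.1743] [ 1.7998e+02 -3.0000e-02 -9.9320e+01] j6 -53.0 F [ 0.  -0.6  0.3] open 0.0569
 shift units now [10.   -0.02  2.98]  after turn [10.   -0.03  2.97]  turn units [ 0.01 -0.01  0.02]
[[294.1 227.8]
 [293.6 227.3]]
rows 218-238, cols 282-312
[[178 185 186 183 188 187 191 192 191 190 191 192 193 191 192 195 192 192
  194 191 189 187 164]
 [152 155 156 152 159 165 179 186 186 187 184 185 187 186 187 191 191 191
  193 193 188 183 148]
 [104 109 112 115 122 135 146 155 153 156 159 160 158 160 169 178 186 193
  191 191 190 175 138]
 [ 83  86  84  87  91  96 100 109 120 126 141 147 146 147 149 158 166 179
  185 182 180 163 128]
 [ 81  76  77  77  80  77  88 103 121 138 150 156 157 156 142 137 133 140
  145 151 151 137  98]
 [ 88  77  68  70  69  80 104 129 145 157 161 165 160 163 155 142 118 105
  103 105 108 100  83]
 [ 84  79  66  73  75  89 124 151 161 164 158 153 155 157 161 153 139 114
   85  84  87  82  80]
 [ 88  75  72  80  86 112 144 162 162 144 126 117 116 123 148 155 155 131
   98  88  89  80  77]
 [ 91  79  76  99 113 128 155 165 151 126 118 118 10
[... 963 characters left out ...]
 180 178 176 171 166 156 148
  142 127 101  94  96]
 [191 192 191 189 194 192 193 193 190 193 191 193 192 191 191 190 187 178
  175 163 136 129 116]
 [191 197 191 189 191 192 192 192 193 192 193 192 191 193 192 191 190 193
  189 175 141 125 115]]
x prof z62 [192 192 192 193 192 192 189 185 179 172 166 167 168 167 166 159 149 135
 115  98  90  82  88  95 105 115 121 124 125 119 113 113 115 126 144 156
 158 161 159 157 153 148 149 155 162 174 187 189 191 192 191 192 192]
y prof z62 [ 85  82  88 100 116 142 167 171 174 169 161 159 160 161 160 159 147 135
 123 109 100  95  93  98 105 113 121 123 122 121 120 121 126 131 142 154
 158 158 156 149 142 133 124 114 105  94  83  75  77  78  84  89  89]
```

```bash
python3 -c "
from plant import workorder
print(workorder.close_job())"
```

```text
the job is handed in; nothing more can be done
None
```

I set up the clamp and handed it in at about 56 s on the clock; the hand-in returned no verdict. The final top view shows the washer centred on the stud. Earlier views showed the part in the nest with its holed end to the stud, the brass bar on the heel rest and the strap over both. The part sits about 4 mm short of centred in the nest, roughly 6 mm off the side pins instead of 2, but inside the allowed range.

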